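# Comb steel bars into the grooves of a sprung sorting tray

### The arm

A 6-joint arm with a two-finger parallel gripper is mounted at the origin on a cart in front of the work surface, level with it; the furniture and walls round the work are solid. World frame = base frame: x ahead of the robot, y to its left, z up, the work surface at z = 0. Lengths are in m, angles in rad, forces in N, time in s.
With the tool pointing down it reaches from about 0.375 to 0.975 m from the base axis. Payload 3.8 kg.
Tool frame: the origin (TCP) lies at the very end of the fingers, on their centre line; the grasp point (between the pads) lies 19 mm behind it (bot.grip_point_offset is the distance from the TCP to the grasp point, in m); z points along the fingers, x is the direction in which the jaws open and shut, and the axes are right-handed (so a half turn about z gives the same grasp; the last joint's range is limited). The gripper opens to 85 mm and grips with 20 to 120 N. Pads are 22 mm wide; open, the fingers measure 114 mm over their backs; the gripper's body (76 mm by 85 mm) begins 54 mm behind the grasp point. The pads swing forward as they close: fully open they stand 13 mm farther back than shut.
Start: joints at [-1.37, 0.264, 1.604, -0, 1.274, -0.037], TCP at [0.159, -0.656, 0.231] pointing down, gripper open.
Joint ranges: [-2.63, 2.63], [-0.94, 2.18], [0.31, 2.57], [-1.31, 4.45], [0, 2.66], [-2.55, 2.55]. Speed limits (rad/s): [2.57, 2.57, 3.14, 3.14, 3.14, 3.14].

### API

Orientations are given as a rotation vector (axis times angle).
In Python, from workcell import bot, read_camera gives the robot as it stands.
- The arm moves only by the tool arm_command, never from a script. Its argument "rows" is a list of rows, each an object with "delta_rot": the turn, a rotation vector about the tool's x, y, z in rad, a list of three; "xyz": the shift along the tool's x, y, z in m, a list of three; "gripper": the finger opening in m, from 0 to 0.0854. A call has 1 to 12 rows; each row shifts and turns the commanded pose from where the row before left it, along the tool's axes as they then stand; what a row does not reach is not made up. A row lasts 1/10 s, in which the tool goes at most 50 mm and 8.59 degrees, less where a joint would pass 70% of its speed; a pose out of reach is approached as far as the arm can. A call is refused whole if a number of a shift passes 0.05 or a number of a turn 0.15, either way. A call with a gripper value outside its range is refused whole. The fingers move at their own pace and stop on an object; "force" is the grip in N (left out, the last holds). Time passes only in rows, so rows that do not move let the fingers close. It gives the time, the measured TCP pose, the force and the opening at its end, in the units of the state.
- bot.read_state(): the state, without advancing time (a new reading comes with each control period).
- read_camera(name): name is "scene" or "top"; returns a dict with "pixels" (400x640x3 uint8, red, green, blue), "range_z" (400x640 float32, m along the optical axis (not along the pixel's ray), 0 where there is no reading), "intrinsics" (3x3 intrinsics, pixels), "camera_from_world" (4x4, takes a point from world to camera coordinates). Camera axes: x right, y up, looking along -z (the intrinsics and any distortion apply to the point x, -y, -z); pixel columns grow to the right and rows downward; lengths in m; the calibration is good to about 2 mm. A picture is of the moment at which its call begins.
- bot.finish_job(): hands the job in, once; it reports no verdict.
The state is a dict: "time": time; "q": joint angles; "joint_vel": joint speeds; "joint_torque": joint torques, N m; "tool_pos": TCP position; "tcp_rot": TCP orientation; "wrist_force": force on the tool from outside, world axes, zero at the start; "torque": the same for the moment, N m; "width": opening from 0.0 (shut) to 1.0 (fully open).
Only numpy, scipy, OpenCV 4.12 (cv2) and the standard library are available. Lean on these libraries where they do the work, as an engineer would, in place of code of your own. Each camera call takes 0.05 s, during which the arm holds its last target.

### The job

Take the comb rake from its stand and, with its two end shoes riding lightly on the tray's two side rails, comb the four steel bars from the bare end of the sprung tray across to its far end, so that each bar drops parallel into a groove of its own. Keep the shoes in touch with the rails all the way across without pressing the tray down hard (stay under about 12 newtons), and do not touch the bars with the fingers. Then stand the rake back upright in its stand and leave the other things on the bench alone.

Things in the scene. Friction and masses are not known exactly. Their poses are not given: they have to be found in the camera images.
- tray: aluminium sorting tray 286 x 130 mm on a dark base fixed to the bench. Origin on the bench, x along the tray from bare end to end wall, y along the grooves. Its deck floats on springs; nominally bare floor and ridge tops are at z = 60 mm, rail tops at 68, but either end of the deck really stands up to 4 mm higher or lower: feel it. It yields about 5.5 N/mm at the ends, 13 N/mm mid-way
- comb_start (a point): point on the tray's base frame (x = -115, y = 0, nominal z = 62 mm): where the rake's origin should be to start combing, just behind all bars, shoes on the rails. Bare floor from x = -135 (open end) to 19 mm. Side rails, 14 mm wide, centred at y = -49 and +49 mm, run the full length, 84 mm clear between them
- comb_end (a point): point on the tray's base frame (x = 120, y = 0, nominal z = 62 mm): rake origin when combing is complete, over the flat landing (x = 116 to 145 mm) before the end wall (145 to 151 mm, top 66 mm). Five grooves 12.5 mm wide, 10.6 mm deep, centred at x = 25.5, 46.5, 67.5, 88.5, 109.5 mm, 8.5 mm ridges between. Not fixed to the floating deck
- bar_1: loose round steel bar, slightly oily, 10 mm thick, 70 mm long, 50 g, one of four alike. Origin at its centre; its length runs along the body's y. At the start it lies askew, 12 to 28 degrees off the groove direction, on the tray's bare floor
- bar_2: loose round steel bar, slightly oily, 10 mm thick, 70 mm long, 50 g, one of four alike. Origin at its centre; its length runs along the body's y. At the start it lies askew, 12 to 28 degrees off the groove direction, on the tray's bare floor
- bar_3: loose round steel bar, slightly oily, 10 mm thick, 70 mm long, 50 g, one of four alike. Origin at its centre; its length runs along the body's y. At the start it lies askew, 12 to 28 degrees off the groove direction, on the tray's bare floor
- bar_4: loose round steel bar, slightly oily, 10 mm thick, 70 mm long, 50 g, one of four alike. Origin at its centre; its length runs along the body's y. At the start it lies askew, 12 to 28 degrees off the groove direction, on the tray's bare floor
- rake: comb rake, 160 g: row of eight 5 mm steel teeth, 10 mm apart, under a 112 x 18 x 16 mm bar (underside z = 22 mm). Origin mid-row at the tooth tips; y along the row, x across it, z up. Round shoes at y = -49 and +49 mm (34 mm long) have undersides at z = 6 mm; with shoes on the rails the teeth pass 2 mm above the ridges: they push bars but clear bars down in grooves
- rake_grip (a point): middle of the rake's wooden grip, 61 mm above the rake's origin, same axes; the grip is 18 mm thick along x, 64 mm long along y, from 38 to 84 mm above the origin: grasp it from above across its thickness
- rake_stand: dark steel stand fixed to the bench, 70 x 140 x 6 mm, origin under its centre. Holds the rake upright, x and y along its own: shoes on rubber blocks at y = -49 and +49 mm (tops z = 14 mm), so the parked rake's origin is 8 mm above the stand's, between four guide posts (tops z = 49 mm, y = -28 and +28 mm, 25 mm gap along x)
- felt_bob: conical felt bob 48 x 48 x 46 mm, a bystander, origin under its centre
- compound_green: short bar of polishing compound, 35 x 60 x 33 mm, a bystander, origin under its centre
- oil_can: oil can with a spout, 56 x 56 x 125 mm, a bystander, origin under its centre

How it is judged:
On the way, in this order (a step that is already met when the one before it is completed fails the run):
1. the rake is lifted out of its stand (z of rake in the frame of rake_stand above 0.05 m), for 0.1 s.
2. the rake bears on the tray at the bare end, behind the bars (contact force between rake and tray above 0.7 N and x of rake in the frame of tray between -0.15 and -0.095 m), for 0.2 s.
3. it is still bearing on the tray half way across (contact force between rake and tray above 0.7 N and x of rake in the frame of tray between -0.02 and 0.04 m), for 0.2 s.
4. it is still bearing on the tray over the last grooves (contact force between rake and tray above 0.7 N and x of rake in the frame of tray between 0.065 and 0.105 m), for 0.2 s.
5. it is still bearing on the tray at the far end, past the last groove (contact force between rake and tray above 0.7 N and x of rake in the frame of tray above 0.112 m), for 0.2 s.
At the end, for the whole second after the job is handed in: each bar lies down in its own groove (origin at tray x 15 to 120 mm, |y| under 20 mm, z 38 to 59.7 mm), within 0.12 rad of parallel to it; the rake stands in its stand (within 10 mm of the middle, 3 to 13 mm above its origin, tilt under 0.12 rad); all at rest (x of bar_1 in the frame of tray between 0.015 and 0.12 m and y of bar_1 in the frame of tray between -0.02 and 0.02 m and z of bar_1 in the frame of tray between 0.038 and 0.0597 m and angle between the y axis of each of bar_1, bar_2, bar_3, bar_4 and the y axis of tray, either way round below 0.12 rad and linear speed of each of bar_1, bar_2, bar_3, bar_4, rake below 0.02 m/s and x of bar_2 in the frame of tray between 0.015 and 0.12 m and y of bar_2 in the frame of tray between -0.02 and 0.02 m and z of bar_2 in the frame of tray between 0.038 and 0.0597 m and x of bar_3 in the frame of tray between 0.015 and 0.12 m and y of bar_3 in the frame of tray between -0.02 and 0.02 m and z of bar_3 in the frame of tray between 0.038 and 0.0597 m and x of bar_4 in the frame of tray between 0.015 and 0.12 m and y of bar_4 in the frame of tray between -0.02 and 0.02 m and z of bar_4 in the frame of tray between 0.038 and 0.0597 m and horizontal distance between rake and rake_stand below 0.01 m and z of rake in the frame of rake_stand between 0.003 and 0.013 m and angle between rake's own z axis and vertical below 0.12 rad); the robot touches nothing.
It fails at once if the rake presses on the tray with more than 15 N (contact force between rake and tray above 15 N).
It fails at once if the fingers touch a bar (contact force between the fingers and bar_1 above 0.5 N or contact force between the fingers and bar_2 above 0.5 N or contact force between the fingers and bar_3 above 0.5 N or contact force between the fingers and bar_4 above 0.5 N).
It fails at once if a bystander is moved by more than 25 mm (distance of any of felt_bob, compound_green, oil_can from where it was at the start of the episode above 0.025 m).
It also fails if it takes over 72 s, if anything falls off the work surface, if the arm or the gripper's body presses on something with over 40 N, if the wrist force passes 120 N, or if a joint passes its speed limit or range.

## Working session

There is one attempt and no reset: what is moved stays moved. The work goes in short steps, Python scripts to look and compute and a tool call to move; the robot and the scene stay as the last step left them, time stands still between calls to the robot, and variables do not carry over. Pictures are saved under pics/ and viewed, and the job is handed in when it is done.

Besides the shell and the picture viewer there is one more tool, called after ">>>" as name([rows], argument=value, ...), one row to a line, values as JSON. arm_command: Moves the arm, as the interface text tells. Its arguments: {"type":"object","properties":{"rows":{"type":"array","items":{"type":"object","properties":{"delta_rot":{"type":"array","items":{"type":"number"}},"xyz":{"type":"array","items":{"type":"number"}},"gripper":{"type":"number"}}}},"force":{"type":"number"}},"required":["rows"]}

```bash
ls; mkdir -p pics; python3 - <<'E'
from workcell import bot, read_camera
import cv2,numpy as np
s=bot.read_state();print(s, bot.grip_point_offset)
for n in ["scene","top"]:
    c=read_camera(n)
    np.savez(f"pics/{n}0.npz",**c)
    cv2.imwrite(f"pics/{n}0.png",c["pixels"][:,:,::-1]);print(n,c["intrinsics"],c["camera_from_world"])
E
```

```text
pics
{'time': 0.0, 'q': array([-1.36987550e+00,  2.64760728e-01,  1.60537159e+00, -2.28528499e-06,
        1.27371320e+00, -3.69181615e-02]), 'joint_vel': array([ 9.03065824e-04,  1.26806226e-06, -4.07136632e-04,  7.51089351e-04,
       -2.12751822e-03, -7.20179084e-04]), 'joint_torque': array([ 1.33258782e-03, -5.15105867e+01, -3.67311680e+01,  3.89891293e-04,
        1.30318818e-02,  1.07144314e-05]), 'tool_pos': array([ 0.1588709 , -0.65528167,  0.22995823]), 'tcp_rot': array([-2.46815851,  1.94130047,  0.00269983]), 'wrist_force': array([-0.41567423, -0.12984659,  0.25065812]), 'torque': array([-0.00510281,  0.00178568,  0.01173988]), 'width': 0.9978022972707349} 0.0187
scene [[421.27915723   0.         320.7047779 ]
 [  0.         421.27915723 197.5107428 ]
 [  0.           0.           1.        ]] [[-0.73236119 -0.6805752   0.02155163  0.42213117]
 [ 0.43485503 -0.44311926  0.78393011 -0.32342104]
 [-0.52397346  0.58349183  0.6204749  -0.82285154]
 [ 0.          0.          0.          1.        ]]
top [[510.42526413   0.         320.12558884]
 [  0.         510.42526413 198.53172933]
 [  0.           0.           1.        ]] [[ 2.16604746e-02 -9.99763425e-01  1.97915410e-03 -1.43892230e-02]
 [ 9.94387591e-01  2.17489718e-02  1.03538890e-01 -5.55027214e-01]
 [-1.03557440e-01 -2.74655229e-04  9.94623437e-01 -1.38530148e+00]
 [ 0.00000000e+00  0.00000000e+00  0.00000000e+00  1.00000000e+00]]
```

View pics/scene0.png

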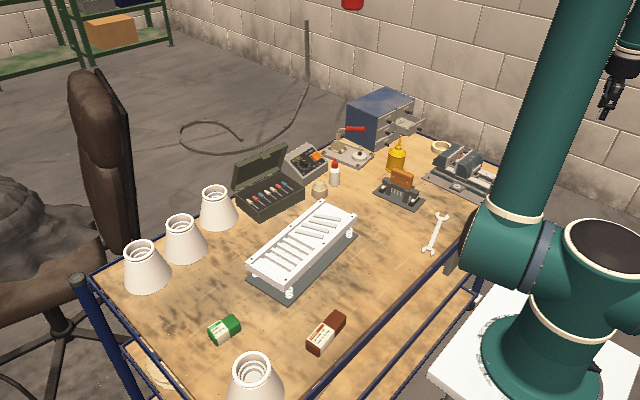

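View pics/top0.png

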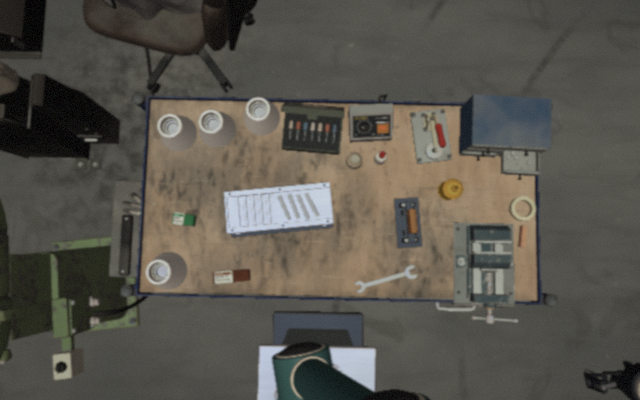

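```bash
python3 - <<'E'
import cv2,numpy as np
t=cv2.imread("pics/top0.png")
cv2.imwrite("pics/tz.png",cv2.resize(t[170:250,210:350],None,fx=5.6,fy=5.6,interpolation=cv2.INTER_CUBIC))
cv2.imwrite("pics/tz2.png",cv2.resize(t[180:260,380:440],None,fx=7,fy=7,interpolation=cv2.INTER_CUBIC))
s=cv2.imread("pics/scene0.png")
cv2.imwrite("pics/sz.png",cv2.resize(s[130:310,240:450],None,fx=3.3,fy=3.3,interpolation=cv2.INTER_CUBIC))
E
```

```text
(no output)
```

View pics/tz.png

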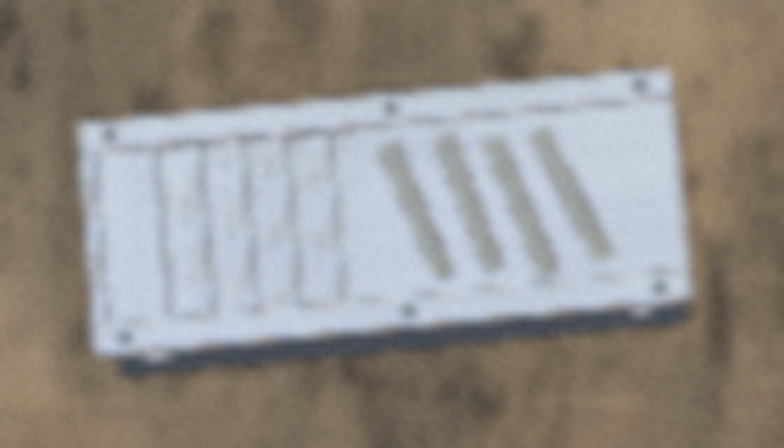

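View pics/tz2.png

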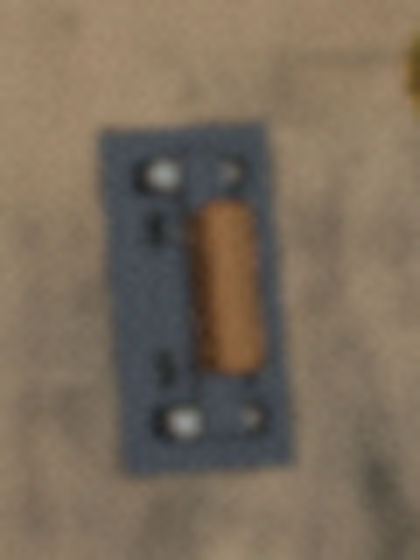

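View pics/sz.png

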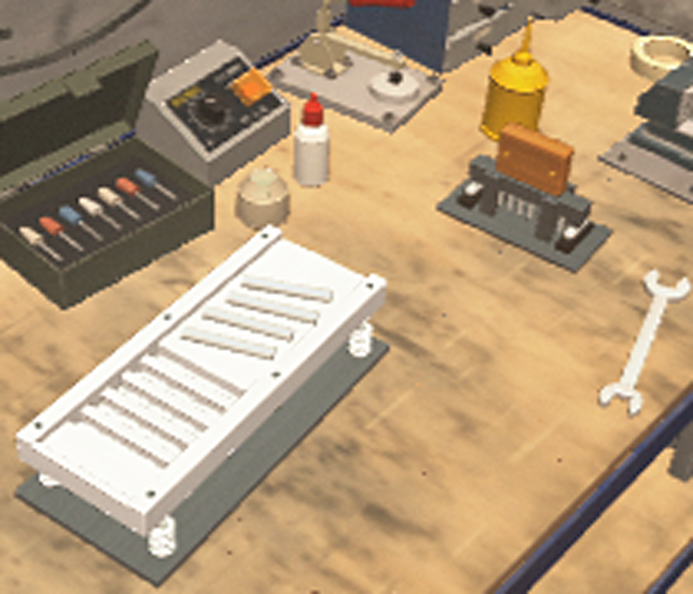

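```bash
cat > h.py <<'E'
import numpy as np,cv2
from workcell import bot, read_camera
def world(c):
    K=c["intrinsics"];T=c["camera_from_world"];d=c["range_z"].astype(float)
    v,u=np.mgrid[0:d.shape[0],0:d.shape[1]]
    p=np.stack([(u-K[0,2])/K[0,0]*d,-(v-K[1,2])/K[1,1]*d,-d],-1)
    w=(p-T[:3,3])@T[:3,:3]
    w[d<=0]=np.nan
    return w
def proj(c,P):
    P=np.atleast_2d(P);K=c["intrinsics"];T=c["camera_from_world"]
    q=P@T[:3,:3].T+T[:3,3]
    return np.stack([q[:,0]/-q[:,2]*K[0,0]+K[0,2],-q[:,1]/-q[:,2]*K[1,1]+K[1,2]],-1)
def ray(c,uv,z):
    K=c["intrinsics"];T=c["camera_from_world"]
    uv=np.atleast_2d(uv).astype(float)
    d=np.stack([(uv[:,0]-K[0,2])/K[0,0],-(uv[:,1]-K[1,2])/K[1,1],-np.ones(len(uv))],-1)@T[:3,:3]
    o=-T[:3,:3].T@T[:3,3]
    return o+d*((z-o[2])/d[:,2])[:,None]
E
python3 - <<'E'
from h import *
for n in ["top","scene"]:
    c=dict(np.load(f"pics/{n}0.npz"));w=world(c);X,Y,Z=w[...,0],w[...,1],w[...,2]
    print(n,"bench z",np.nanmedian(Z[(X>.4)&(X<.8)&(abs(Y)<.4)]))
    def rect(name,m):
        p=w[m][:,:2]*1000
        r=cv2.minAreaRect(p.astype(np.float32));print(name,m.sum(),np.round(r[0],1),np.round(r[1],1),round(r[2],2),"med",np.round(np.median(w[m]*1000,0),1))
    T=(X>.4)&(X<.75)&(Y>-.1)&(Y<.3)
    rect("deck",T&(Z>.055)&(Z<.085)&(X>.43)&(Y<.27)&(X<.66))
    S=(X>.4)&(X<.65)&(Y<-.14)&(Y>-.32)
    rect("grip",S&(Z>.085)&(Z<.12))
    rect("base",S&(Z>.003)&(Z<.012))
E
```

```text
top bench z 0.0021254177217605538
deck 3766 [525.2 109.6] [112.9 286.4] 6.85 med [526.5  90.1  64. ]
grip 163 [ 495.9 -249.9] [61.3 19. ] 5.18 med [ 494.7 -248.9   91.2]
base 1137 [ 525.5 -229.4] [248.7 178.2] 0.76 med [ 512.4 -233.     5. ]
scene bench z 0.003815224200097633
deck 3979 [526.6 112.6] [115.6 289.9] 7.02 med [522.9 120.3  62.5]
grip 109 [ 497.1 -244.5] [63.9 20.2] 4.54 med [ 494.  -241.9   89.9]
base 411 [ 487.6 -237.3] [183.8  75.7] 12.27 med [ 489.7 -228.9    5.1]
```

```bash
python3 - <<'E'
from h import *
c=dict(np.load("pics/top0.npz"));T=c["camera_from_world"];print("cam",-T[:3,:3].T@T[:3,3])
g=cv2.cvtColor(c["pixels"],cv2.COLOR_RGB2GRAY)
m=np.zeros_like(g);sub=g[165:255,205:350];print(np.percentile(sub,[5,30,50,70,95]))
up=cv2.resize(sub,None,fx=4,fy=4,interpolation=cv2.INTER_CUBIC)
t,b=cv2.threshold(up,0,255,cv2.THRESH_OTSU);print("otsu",t)
cs,_=cv2.findContours(b,cv2.RETR_EXTERNAL,cv2.CHAIN_APPROX_NONE)
k=max(cs,key=cv2.contourArea)[:,0].astype(float)
uv=(k+.5)/4-.5+[205,165]
for z in [0.068]:
    P=ray(c,uv,z)[:,:2]*1000
    r=cv2.minAreaRect(P.astype(np.float32));print(r)
    ang=np.radians(r[2]);a=np.array([np.cos(ang),np.sin(ang)]);b2=np.array([-a[1],a[0]])
    q=(P-r[0])@np.array([a,b2]).T
    hw,hh=np.array(r[1])/2
    for nm,i,s,h,o in [("a+",0,1,hw,hh),("a-",0,-1,hw,hh),("b+",1,1,hh,hw),("b-",1,-1,hh,hw)]:
        sel=(abs(q[:,i]*s-h)<4)&(abs(q[:,1-i])<o-8)
        l=cv2.fitLine(P[sel].astype(np.float32),cv2.DIST_HUBER,0,.01,.01).ravel()
        print(nm,sel.sum(),"dir",np.round(np.degrees(np.arctan2(l[1],l[0]))%180,2),"pt",l[2:])
E
```

```text
cam [ 0.40876558 -0.00269503  1.4353487 ]
[ 93. 111. 122. 170. 204.]
otsu 151.0
((524.668212890625, 109.44541931152344), (116.85871887207031, 288.8675537109375), 6.710519313812256)
a+ 403 dir 96.75 pt [580.55554 118.03508]
a- 398 dir 96.74 pt [471.4519    90.373764]
b+ 149 dir 6.35 pt [507.59305 251.8777 ]
b- 149 dir 6.35 pt [541.4321   -32.558064]
```

```bash
python3 - <<'E'
from h import *
# overlay tray model on both
def pose(x,y,yaw):
    a=np.radians(yaw);R=np.array([[np.cos(a),-np.sin(a),0],[np.sin(a),np.cos(a),0],[0,0,1]])
    return lambda P:np.asarray(P,float)@R.T+[x,y,0]
tray=pose(.5263,.1018,96.7)
def rect(x0,x1,y0,y1,z):return np.array([[x0,y0,z],[x1,y0,z],[x1,y1,z],[x0,y1,z]])/1000
# grip & stand by color
c=dict(np.load("pics/top0.npz"))
px=c["pixels"].astype(int)
S=6
def sub(c,u0,u1,v0,v1):return cv2.resize(c["pixels"][v0:v1,u0:u1],None,fx=S,fy=S,interpolation=cv2.INTER_CUBIC)
s=sub(c,385,435,185,260).astype(int)
hsv=cv2.cvtColor(s.astype(np.uint8),cv2.COLOR_RGB2HSV)
m=((s[...,0]-s[...,2])<15).astype(np.uint8)*255  # greyish/blue base
m=cv2.morphologyEx(m,cv2.MORPH_OPEN,np.ones((9,9)))
cs,_=cv2.findContours(m,cv2.RETR_EXTERNAL,cv2.CHAIN_APPROX_NONE);k=max(cs,key=cv2.contourArea)[:,0].astype(float)
uv=(k+.5)/S-.5+[385,185]
P=ray(c,uv,.006)[:,:2]*1000
r=cv2.minAreaRect(P.astype(np.float32));print("stand",r)
hsvm=cv2.inRange(hsv,(5,110,90),(20,255,255))
cs,_=cv2.findContours(hsvm,cv2.RETR_EXTERNAL,cv2.CHAIN_APPROX_NONE);k=max(cs,key=cv2.contourArea)[:,0].astype(float)
uv=(k+.5)/S-.5+[385,185]
for z in (.092,):
  P=ray(c,uv,z)[:,:2]*1000;r2=cv2.minAreaRect(P.astype(np.float32));print("grip",r2)
o=s.astype(np.uint8).copy();o[m>0,0]=255;o[hsvm>0,1]=255
cv2.imwrite("pics/m.png",o[:,:,::-1])
for n,(u0,u1,v0,v1) in {"top":(205,345,165,260),"scene":(240,370,190,310)}.items():
    c=dict(np.load(f"pics/{n}0.npz"));im=cv2.resize(c["pixels"][v0:v1,u0:u1],None,fx=5,fy=5,interpolation=cv2.INTER_CUBIC)
    for rr in [rect(-135,151,-56,56,68),rect(-135,145,-42,42,60)]+[rect(x-6.25,x+6.25,-42,42,60) for x in (25.5,46.5,67.5,88.5,109.5)]:
        q=((proj(c,tray(rr))-[u0,v0]+.5)*5-.5)
        cv2.polylines(im,[np.round(q*8).astype(int)],True,(255,0,0),1,cv2.LINE_AA,3)
    cv2.imwrite(f"pics/o_{n}.png",im[:,:,::-1])
E
```

```text
stand ((495.90496826171875, -248.33505249023438), (139.1114959716797, 69.95165252685547), 5.074113368988037)
grip ((495.5417785644531, -247.14389038085938), (63.70724868774414, 19.097028732299805), 4.8423051834106445)
```

View pics/o_top.png

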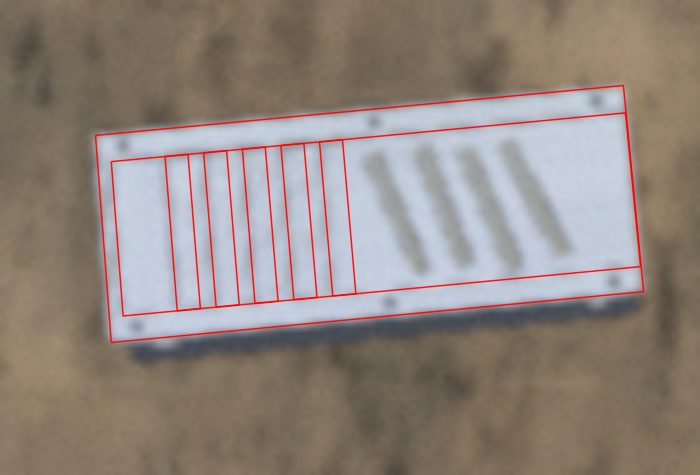

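View pics/o_scene.png

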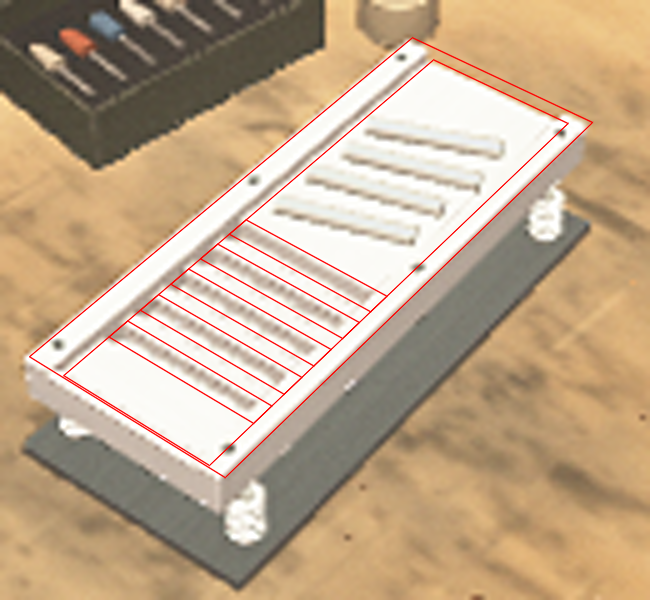

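View pics/m.png

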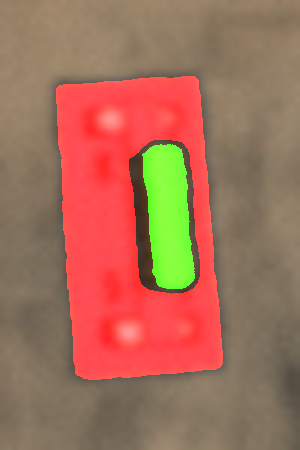

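```bash
cat >> h.py <<'E'
from scipy.spatial.transform import Rotation as Ro
def plan(x,y,z,jawdeg,n=None):
    """tool-frame delta from the measured pose to TCP target, tool down, jaw axis (tool x) at jawdeg or +180"""
    s=bot.read_state();R=Ro.from_rotvec(s["tcp_rot"]);M=R.as_matrix()
    best=None
    for j in (jawdeg,jawdeg+180):
        a=np.radians(j);X=np.array([np.cos(a),np.sin(a),0]);Zt=np.array([0,0,-1.]);G=np.stack([X,np.cross(Zt,X),Zt],1)
        d=(R.inv()*Ro.from_matrix(G)).as_rotvec()
        if best is None or np.linalg.norm(d)<np.linalg.norm(best[0]): best=(d,G)
    d,G=best
    dp=np.array([x,y,z])-s["tool_pos"]
    print("t",round(s["time"],2),"pos",np.round(s["tool_pos"]*1000,2),"F",np.round(s["wrist_force"],2),"T",np.round(s["torque"],3),"w",round(s["width"],4))
    print("rot",np.round(d,4),"dp_world mm",np.round(dp*1000,2),"in current tool",np.round(M.T@dp*1000,2),"in goal tool",np.round(G.T@dp*1000,2))
    print("tool x",np.round(M[:,0],4),"y",np.round(M[:,1],4),"z",np.round(M[:,2],4),"q6",round(s["q"][5],3))
E
python3 -c "
from h import *
plan(.4957,-.2477,.20,94.95)"
```

```text
t 0.1 pos [ 158.87 -655.33  230.07] F [-0.28 -0.18 -0.21] T [ 0.029 -0.008  0.008] w 1.0017
rot [1.000e-04 2.100e-03 1.514e-01] dp_world mm [336.83 407.63 -30.07] in current tool [-316.75 -423.37   30.76] in goal tool [-377.05 -370.75   30.07]
tool x [ 0.2356 -0.9719 -0.0021] y [-9.719e-01 -2.356e-01 -1.000e-04] z [-4.e-04  2.e-03 -1.e+00] q6 -0.037
```

>>> arm_command([
  {"delta_rot": [0, 0, 0.0757], "xyz": [0, 0, 0], "gripper": 0.0854},
  {"delta_rot": [0, 0.002, 0.0757], "xyz": [0, 0, 0], "gripper": 0.0854},
  {"xyz": [-0.03, -0.03, 0], "delta_rot": [0, 0, 0], "gripper": 0.0854},
  {"xyz": [-0.032, -0.03, 0], "delta_rot": [0, 0, 0], "gripper": 0.0854},
  {"xyz": [-0.032, -0.03, 0], "delta_rot": [0, 0, 0], "gripper": 0.0854},
  {"xyz": [-0.032, -0.03, 0], "delta_rot": [0, 0, 0], "gripper": 0.0854},
  {"xyz": [-0.032, -0.03, 0], "delta_rot": [0, 0, 0], "gripper": 0.0854},
  {"xyz": [-0.032, -0.03, 0], "delta_rot": [0, 0, 0], "gripper": 0.0854},
  {"xyz": [-0.032, -0.03, 0], "delta_rot": [0, 0, 0], "gripper": 0.0854},
  {"xyz": [-0.032, -0.03, 0], "delta_rot": [0, 0, 0], "gripper": 0.0854},
  {"xyz": [-0.032, -0.03, 0], "delta_rot": [0, 0, 0], "gripper": 0.0854},
  {"xyz": [-0.03, -0.03, 0], "delta_rot": [0, 0, 0], "gripper": 0.0854},
])

```text
time: 1.3
tool_pos: [0.4312, -0.3134, 0.2303]
tcp_rot: [2.314, -2.123, 0.002]
wrist_force: [1.4, -0.7, -0.5]
width: 1.002
```

```bash
python3 -c "
from h import *
plan(.4957,-.2477,.14,94.95)"
```

```text
t 1.3 pos [ 431.15 -313.41  230.32] F [ 1.35 -0.68 -0.5 ] T [ 0.041 -0.057 -0.009] w 1.0019
rot [ 0.0003 -0.0016  0.    ] dp_world mm [ 64.55  65.71 -90.32] in current tool [-60.03 -70.    90.21] in goal tool [-59.89 -69.97  90.32]
tool x [ 0.0863 -0.9963  0.0016] y [-9.963e-01 -8.630e-02  3.000e-04] z [-1.0e-04 -1.6e-03 -1.0e+00] q6 0.81
```

>>> arm_command([
  {"delta_rot": [0, -0.0016, 0], "xyz": [-0.02, -0.025, 0.02], "gripper": 0.0854},
  {"delta_rot": [0, 0, 0], "xyz": [-0.02, -0.025, 0.02], "gripper": 0.0854},
  {"delta_rot": [0, 0, 0], "xyz": [-0.02, -0.02, 0.02], "gripper": 0.0854},
  {"delta_rot": [0, 0, 0], "xyz": [0, 0, 0.02], "gripper": 0.0854},
  {"delta_rot": [0, 0, 0], "xyz": [0, 0, 0.01], "gripper": 0.0854},
  {"delta_rot": [0, 0, 0], "xyz": [0, 0, 0], "gripper": 0.0854},
  {"delta_rot": [0, 0, 0], "xyz": [0, 0, 0], "gripper": 0.0854},
])

```text
time: 2.0
tool_pos: [0.495, -0.2501, 0.1409]
tcp_rot: [2.314, -2.124, 0.001]
wrist_force: [-0.1, 0.2, -0.2]
width: 1.0
```

```bash
python3 -c "
from h import *
plan(.4957,-.2477,.054,94.95)
c=read_camera('scene');cv2.imwrite('pics/s1.png',cv2.resize(c['pixels'][100:260,330:470],None,fx=4,fy=3.7)[:,:,::-1])
"
```

```text
t 2.0 pos [ 495.03 -250.1   140.95] F [-0.12  0.2  -0.23] T [ 0.042  0.073 -0.023] w 1.0001
rot [-0.0001 -0.0005 -0.0008] dp_world mm [  0.67   2.4  -86.95] in current tool [-2.39 -0.87 86.95] in goal tool [-2.34 -0.88 86.95]
tool x [ 8.550e-02 -9.963e-01  5.000e-04] y [-9.963e-01 -8.550e-02 -1.000e-04] z [ 1.e-04 -5.e-04 -1.e+00] q6 0.973
```

View pics/s1.png

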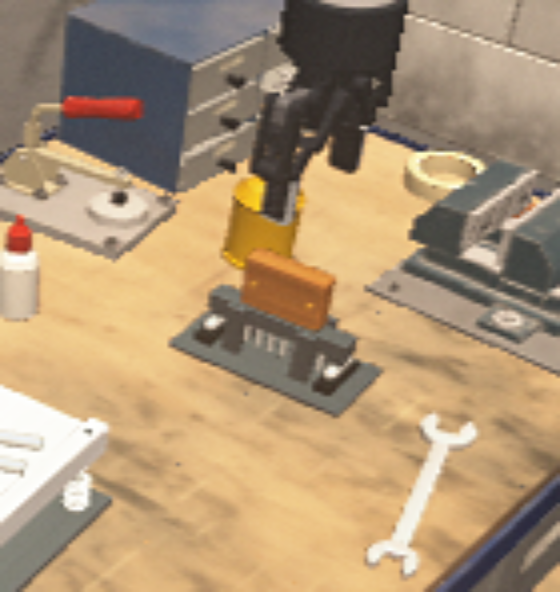

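>>> arm_command([
  {"delta_rot": [0, 0, -0.0008], "xyz": [-0.0024, -0.0009, 0.02], "gripper": 0.0854},
  {"delta_rot": [0, 0, 0], "xyz": [0, 0, 0.025], "gripper": 0.0854},
  {"delta_rot": [0, 0, 0], "xyz": [0, 0, 0.02], "gripper": 0.0854},
  {"delta_rot": [0, 0, 0], "xyz": [0, 0, 0.012], "gripper": 0.0854},
  {"delta_rot": [0, 0, 0], "xyz": [0, 0, 0.01], "gripper": 0.0854},
  {"delta_rot": [0, 0, 0], "xyz": [0, 0, 0], "gripper": 0.0854},
  {"delta_rot": [0, 0, 0], "xyz": [0, 0, 0], "gripper": 0.0854},
])

```text
time: 2.75
tool_pos: [0.4964, -0.2476, 0.0544]
tcp_rot: [-2.316, 2.123, -0.002]
wrist_force: [0.8, 0.3, 0.8]
width: 0.998
```

```bash
python3 -c "
from h import *
plan(.4957,-.2477,.054,94.95)
for n in ['scene','top']:
  c=read_camera(n);cv2.imwrite('pics/%s2.png'%n,cv2.resize(c['pixels'][130:250,330:470],None,fx=5,fy=5)[:,:,::-1])
"
```

```text
t 2.75 pos [ 496.41 -247.56   54.35] F [0.76 0.26 0.8 ] T [ 0.03  -0.021  0.01 ] w 0.9978
rot [-0.001  -0.001   0.0006] dp_world mm [-0.71 -0.14 -0.35] in current tool [0.08 0.72 0.35] in goal tool [0.08 0.72 0.35]
tool x [ 0.0868 -0.9962  0.001 ] y [-0.9962 -0.0868 -0.001 ] z [ 1.1e-03 -9.0e-04 -1.0e+00] q6 0.977
```

View pics/scene2.png

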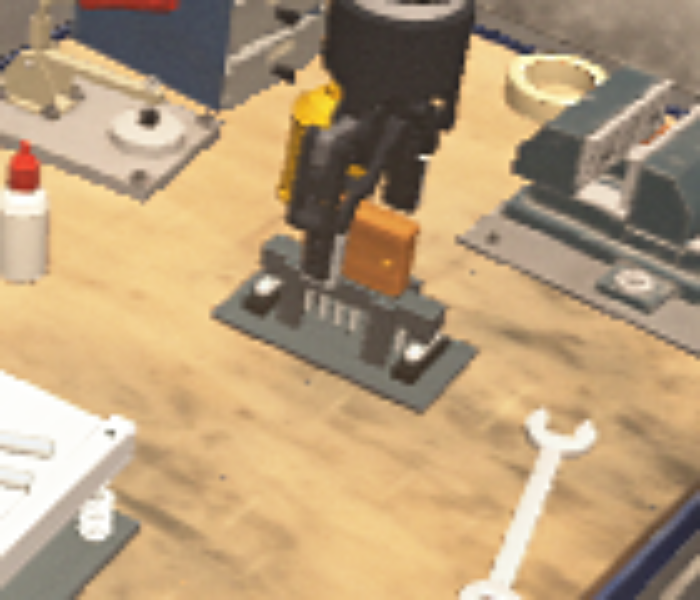

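>>> arm_command([
  {"delta_rot": [0, 0, 0], "xyz": [0, 0, 0], "gripper": 0.04},
  {"delta_rot": [0, 0, 0], "xyz": [0, 0, 0], "gripper": 0.02},
  {"delta_rot": [0, 0, 0], "xyz": [0, 0, 0], "gripper": 0.01},
  {"delta_rot": [0, 0, 0], "xyz": [0, 0, 0], "gripper": 0.01},
  {"delta_rot": [0, 0, 0], "xyz": [0, 0, 0], "gripper": 0.01},
  {"delta_rot": [0, 0, 0], "xyz": [0, 0, 0], "gripper": 0.01},
  {"delta_rot": [0, 0, 0], "xyz": [0, 0, 0], "gripper": 0.01},
  {"delta_rot": [0, 0, 0], "xyz": [0, 0, 0], "gripper": 0.01},
], force=70)

```text
time: 3.65
tool_pos: [0.4961, -0.2473, 0.0538]
tcp_rot: [2.316, -2.122, 0.001]
wrist_force: [-0.1, 0.2, 1.8]
width: 0.202
```

```bash
python3 -c "
from h import *
plan(.4957,-.2477,.054,94.95)
for n in ['scene','top']:
  c=read_camera(n);cv2.imwrite('pics/%s3.png'%n,cv2.resize(c['pixels'][130:250,330:470],None,fx=5,fy=5)[:,:,::-1])
"
```

```text
t 3.65 pos [ 496.08 -247.26   53.83] F [-0.06  0.18  1.81] T [-0.12  -0.033  0.008] w 0.2018
rot [-0.0004 -0.0007  0.0008] dp_world mm [-0.38 -0.44  0.17] in current tool [ 0.4   0.42 -0.17] in goal tool [ 0.4   0.42 -0.17]
tool x [ 8.710e-02 -9.962e-01  7.000e-04] y [-9.962e-01 -8.710e-02 -4.000e-04] z [ 5.e-04 -7.e-04 -1.e+00] q6 0.977
```

View pics/scene3.png

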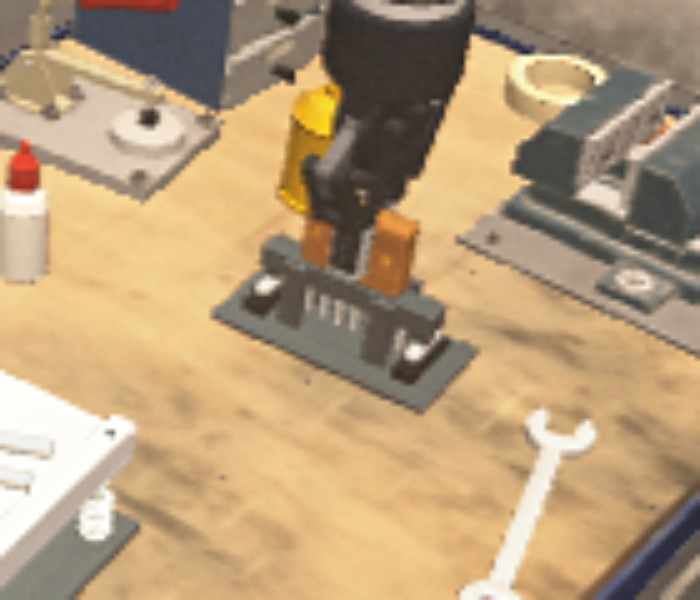

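>>> arm_command([
  {"delta_rot": [0, 0, 0], "xyz": [0, 0, -0.005], "gripper": 0.01},
  {"delta_rot": [0, 0, 0], "xyz": [0, 0, -0.015], "gripper": 0.01},
  {"delta_rot": [0, 0, 0], "xyz": [0, 0, -0.02], "gripper": 0.01},
  {"delta_rot": [0, 0, 0], "xyz": [0, 0, -0.03], "gripper": 0.01},
  {"delta_rot": [0, 0, 0], "xyz": [0, 0, -0.03], "gripper": 0.01},
  {"delta_rot": [0, 0, 0], "xyz": [0, 0, -0.03], "gripper": 0.01},
  {"delta_rot": [0, 0, 0], "xyz": [0, 0, 0], "gripper": 0.01},
  {"delta_rot": [0, 0, 0], "xyz": [0, 0, 0], "gripper": 0.01},
])

```text
time: 4.55
tool_pos: [0.4963, -0.2473, 0.1848]
tcp_rot: [-2.316, 2.122, -0.004]
wrist_force: [-0.6, 0.0, -1.6]
width: 0.201
```

```bash
python3 -c "
from h import *
plan(.5401,-.0154,.1258,96.7)
c=read_camera('scene');cv2.imwrite('pics/scene4.png',cv2.resize(c['pixels'][80:250,330:470],None,fx=4,fy=3.5)[:,:,::-1])
"
```

```text
t 4.55 pos [ 496.26 -247.27  184.84] F [-0.62  0.05 -1.59] T [-0.026 -0.013  0.02 ] w 0.201
rot [-0.0019 -0.0016 -0.0298] dp_world mm [ 43.84 231.87 -59.04] in current tool [-227.27  -63.74   58.8 ] in goal tool [-225.17  -70.59   59.04]
tool x [ 0.087  -0.9962  0.0016] y [-0.9962 -0.087  -0.0019] z [ 0.0021 -0.0014 -1.    ] q6 0.977
```

View pics/scene4.png

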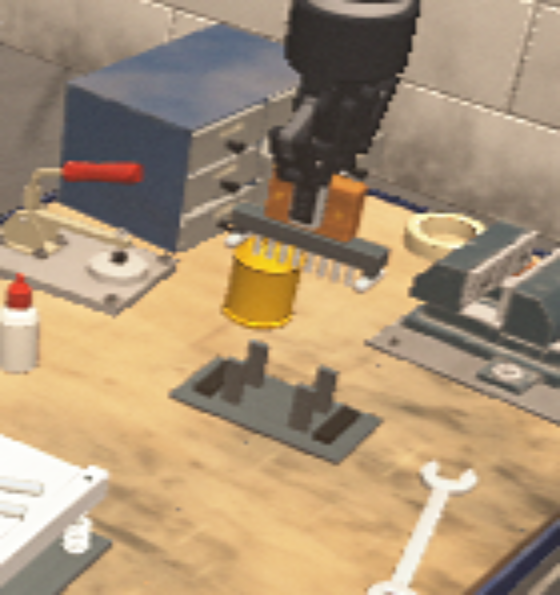

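>>> arm_command([
  {"delta_rot": [0, 0, -0.0298], "xyz": [0, 0, 0], "gripper": 0.01},
  {"delta_rot": [0, 0, 0], "xyz": [-0.02, -0.006, 0], "gripper": 0.01},
  {"delta_rot": [0, 0, 0], "xyz": [-0.035, -0.011, 0], "gripper": 0.01},
  {"delta_rot": [0, 0, 0], "xyz": [-0.035, -0.011, 0], "gripper": 0.01},
  {"delta_rot": [0, 0, 0], "xyz": [-0.035, -0.011, 0], "gripper": 0.01},
  {"delta_rot": [0, 0, 0], "xyz": [-0.035, -0.011, 0], "gripper": 0.01},
  {"delta_rot": [0, 0, 0], "xyz": [-0.035, -0.011, 0.01], "gripper": 0.01},
  {"delta_rot": [0, 0, 0], "xyz": [-0.02, -0.006, 0.015], "gripper": 0.01},
  {"delta_rot": [0, 0, 0], "xyz": [-0.01, -0.0036, 0.015], "gripper": 0.01},
  {"delta_rot": [0, 0, 0], "xyz": [0, 0, 0.014], "gripper": 0.01},
  {"delta_rot": [0, 0, 0], "xyz": [0, 0, 0.005], "gripper": 0.01},
  {"delta_rot": [0, 0, 0], "xyz": [0, 0, 0], "gripper": 0.01},
])

```text
time: 5.8
tool_pos: [0.5383, -0.0164, 0.1227]
tcp_rot: [2.345, -2.087, -0.003]
wrist_force: [0.8, -0.3, -1.7]
width: 0.198
```

```bash
python3 -c "
from h import *
plan(.5401,-.0154,.1178,96.7)
for n,(u0,u1,v0,v1) in {'scene':(240,370,150,290),'top':(205,345,165,260)}.items():
  c=read_camera(n);cv2.imwrite('pics/%s5.png'%n,cv2.resize(c['pixels'][v0:v1,u0:u1],None,fx=4.2,fy=4.2,interpolation=cv2.INTER_CUBIC)[:,:,::-1])
s=[bot.read_state()['wrist_force'] for _ in range(3)];print(s)
"
```

```text
t 5.8 pos [538.34 -16.4  122.69] F [ 0.76 -0.28 -1.71] T [-0.054  0.014  0.039] w 0.1982
rot [ 0.0035 -0.0001 -0.0009] dp_world mm [ 1.76  1.   -4.89] in current tool [-0.79 -1.88  4.89] in goal tool [-0.79 -1.87  4.89]
tool x [ 1.158e-01 -9.933e-01  1.000e-04] y [-0.9933 -0.1158  0.0035] z [-3.4e-03 -5.0e-04 -1.0e+00] q6 1.379
[array([ 0.27707391,  0.53712057, -1.39994257]), array([ 0.27707391,  0.53712057, -1.39994257]), array([ 0.27707391,  0.53712057, -1.39994257])]
```

View pics/scene5.png

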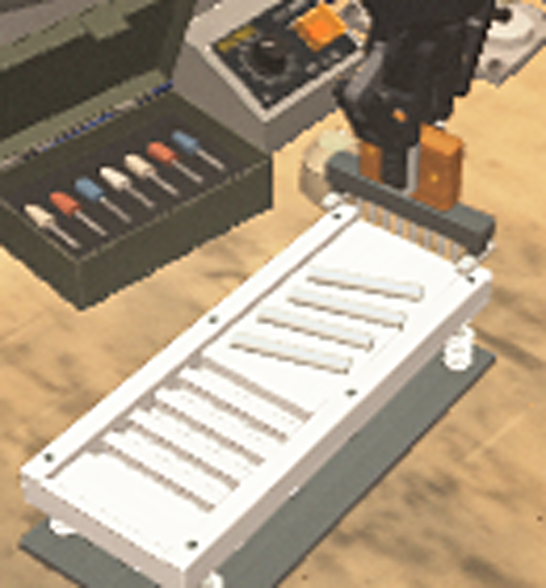

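View pics/top5.png

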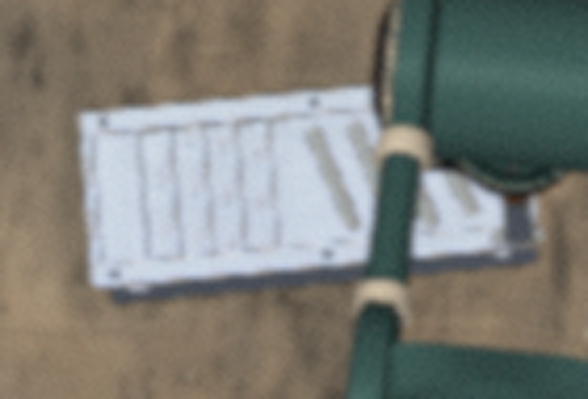

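>>> arm_command([
  {"delta_rot": [0.002, 0, 0], "xyz": [-0.0008, -0.0019, 0.005], "gripper": 0.01},
  {"delta_rot": [0, 0, 0], "xyz": [0, 0, 0.004], "gripper": 0.01},
  {"delta_rot": [0, 0, 0], "xyz": [0, 0, 0.001], "gripper": 0.01},
  {"delta_rot": [0, 0, 0], "xyz": [0, 0, 0], "gripper": 0.01},
  {"delta_rot": [0, 0, 0], "xyz": [0, 0, 0], "gripper": 0.01},
])

```text
time: 6.4
tool_pos: [0.5416, -0.0144, 0.1146]
tcp_rot: [-2.347, 2.087, -0.003]
wrist_force: [0.2, 0.0, -1.4]
width: 0.201
```

```bash
python3 -c "
from h import *
plan(.5401,-.0154,.1078,96.7)"
```

```text
t 6.4 pos [541.58 -14.38 114.62] F [ 0.24  0.04 -1.39] T [0.018 0.034 0.027] w 0.2013
rot [-0.0022 -0.0004  0.0001] dp_world mm [-1.48 -1.02 -6.82] in current tool [0.84 1.6  6.82] in goal tool [0.84 1.59 6.82]
tool x [ 1.167e-01 -9.932e-01  4.000e-04] y [-0.9932 -0.1167 -0.0022] z [ 2.2e-03 -2.0e-04 -1.0e+00] q6 1.381
```

>>> arm_command([
  {"delta_rot": [0, 0, 0], "xyz": [0, 0, 0.001], "gripper": 0.01},
  {"delta_rot": [0, 0, 0], "xyz": [0, 0, 0.001], "gripper": 0.01},
  {"delta_rot": [0, 0, 0], "xyz": [0, 0, 0], "gripper": 0.01},
])

```text
time: 6.7
tool_pos: [0.5414, -0.0143, 0.1124]
tcp_rot: [-2.347, 2.087, -0.002]
wrist_force: [0.1, -0.2, -1.0]
width: 0.202
```

>>> arm_command([
  {"delta_rot": [0, 0, 0], "xyz": [0, 0, 0.001], "gripper": 0.01},
  {"delta_rot": [0, 0, 0], "xyz": [0, 0, 0], "gripper": 0.01},
])

```text
time: 6.9
tool_pos: [0.5414, -0.0144, 0.1114]
tcp_rot: [-2.347, 2.087, -0.002]
wrist_force: [0.0, 0.4, -2.1]
width: 0.197
```

>>> arm_command([
  {"delta_rot": [0, 0, 0], "xyz": [0, 0, 0.001], "gripper": 0.01},
  {"delta_rot": [0, 0, 0], "xyz": [0, 0, 0], "gripper": 0.01},
])

```text
time: 7.1
tool_pos: [0.5415, -0.0143, 0.1104]
tcp_rot: [-2.347, 2.087, -0.002]
wrist_force: [0.4, 0.0, -1.6]
width: 0.201
```

>>> arm_command([
  {"delta_rot": [0, 0, 0], "xyz": [0, 0, 0.001], "gripper": 0.01},
  {"delta_rot": [0, 0, 0], "xyz": [0, 0, 0], "gripper": 0.01},
])

```text
time: 7.3
tool_pos: [0.5415, -0.0144, 0.1095]
tcp_rot: [-2.347, 2.087, -0.003]
wrist_force: [-0.5, -0.1, -1.2]
width: 0.201
```

>>> arm_command([
  {"delta_rot": [0, 0, 0], "xyz": [0, 0, 0.001], "gripper": 0.01},
  {"delta_rot": [0, 0, 0], "xyz": [0, 0, 0], "gripper": 0.01},
])

```text
time: 7.5
tool_pos: [0.5418, -0.0144, 0.1089]
tcp_rot: [-2.346, 2.087, -0.003]
wrist_force: [-0.5, -0.5, 1.4]
width: 0.202
```

>>> arm_command([
  {"delta_rot": [0, 0, 0], "xyz": [0, 0, 0.0004], "gripper": 0.01},
  {"delta_rot": [0, 0, 0], "xyz": [0, 0, 0], "gripper": 0.01},
  {"delta_rot": [0, 0, 0], "xyz": [0, 0, 0], "gripper": 0.01},
])

```text
time: 7.8
tool_pos: [0.5419, -0.0145, 0.1085]
tcp_rot: [-2.346, 2.087, -0.004]
wrist_force: [-0.8, -0.1, 2.3]
width: 0.2
```

```bash
python3 -c "
from h import *
plan(.5401,-.0154,.1078,96.7)
for n,(u0,u1,v0,v1) in {'scene':(260,370,150,260)}.items():
  c=read_camera(n);cv2.imwrite('pics/%s6.png'%n,cv2.resize(c['pixels'][v0:v1,u0:u1],None,fx=5.4,fy=5.4,interpolation=cv2.INTER_CUBIC)[:,:,::-1])
"
```

```text
t 7.8 pos [541.87 -14.45 108.53] F [-0.85 -0.14  2.31] T [-0.119  0.301  0.004] w 0.2004
rot [-0.0027 -0.0006  0.0001] dp_world mm [-1.77 -0.95 -0.73] in current tool [0.74 1.87 0.73] in goal tool [0.74 1.86 0.73]
tool x [ 1.168e-01 -9.932e-01  6.000e-04] y [-0.9932 -0.1168 -0.0027] z [ 2.8e-03 -3.0e-04 -1.0e+00] q6 1.381
```

View pics/scene6.png

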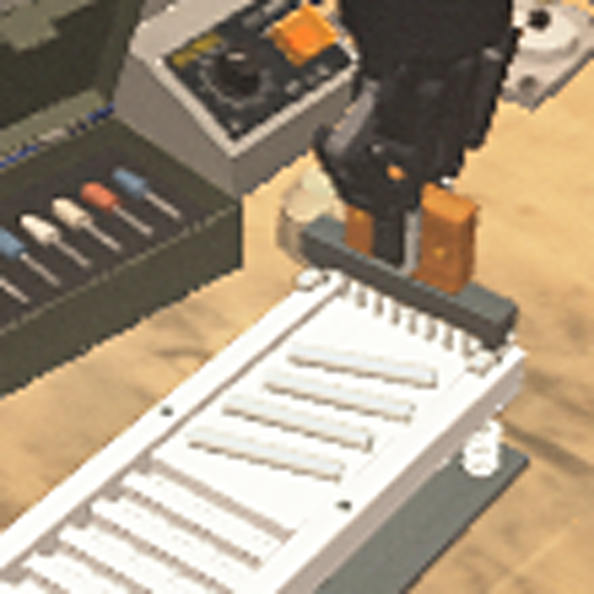

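>>> arm_command([
  {"delta_rot": [-0.0025, 0, 0], "xyz": [0, 0, 0.0001], "gripper": 0.01},
  {"delta_rot": [0, 0, 0], "xyz": [-0.002, 0, 0], "gripper": 0.01},
  {"delta_rot": [0, 0, 0], "xyz": [-0.002, 0, 0], "gripper": 0.01},
  {"delta_rot": [0, 0, 0], "xyz": [-0.002, 0, 0], "gripper": 0.01},
  {"delta_rot": [0, 0, 0], "xyz": [-0.002, 0, 0], "gripper": 0.01},
])

```text
time: 8.35
tool_pos: [0.541, -0.0063, 0.1083]
tcp_rot: [2.348, -2.088, 0.001]
wrist_force: [0.4, -1.3, 4.8]
width: 0.201
```

```bash
cat > p.py <<'E'
from h import *
import sys
s=bot.read_state();a=np.radians(96.7);d=s["tool_pos"][:2]-[.5263,.1018]
print("t",round(s["time"],2),"tray x",round(1000*(d@[np.cos(a),np.sin(a)]),1),"tray y",round(1000*(d@[-np.sin(a),np.cos(a)]),1),"z",round(s["tool_pos"][2]*1000,2),"F",np.round(s["wrist_force"],2),"T",np.round(s["torque"],3),"tooly_z",round(Ro.from_rotvec(s["tcp_rot"]).as_matrix()[2,1],4),"toolx_z",round(Ro.from_rotvec(s["tcp_rot"]).as_matrix()[2,0],4),"w",round(s["width"],3))
if len(sys.argv)>1:
  n=sys.argv[1];c=read_camera('scene');cv2.imwrite('pics/%s.png'%n,cv2.resize(c['pixels'][150:310,240:390],None,fx=3.7,fy=3.7,interpolation=cv2.INTER_CUBIC)[:,:,::-1])
E
python3 p.py
```

```text
t 8.35 tray x -109.0 tray y -2.0 z 108.34 F [ 0.41 -1.28  4.81] T [-0.191 -0.076 -0.042] tooly_z -0.0004 toolx_z 0.0006 w 0.201
```

>>> arm_command([
  {"delta_rot": [0, 0, 0], "xyz": [-0.002, 0, -0.0003], "gripper": 0.01},
  {"delta_rot": [0, 0, 0], "xyz": [-0.002, 0, 0], "gripper": 0.01},
  {"delta_rot": [0, 0, 0], "xyz": [-0.002, 0, 0], "gripper": 0.01},
  {"delta_rot": [0, 0, 0], "xyz": [-0.002, 0, 0], "gripper": 0.01},
  {"delta_rot": [0, 0, 0], "xyz": [-0.002, 0, 0], "gripper": 0.01},
])

```text
time: 8.85
tool_pos: [0.5395, 0.0037, 0.1084]
tcp_rot: [2.347, -2.087, 0.0]
wrist_force: [-0.2, -1.2, 4.2]
width: 0.202
```

```bash
python3 p.py c1
```

```text
t 8.85 tray x -99.0 tray y -1.7 z 108.43 F [-0.25 -1.2   4.21] T [-0.202 -0.055  0.002] tooly_z 0.0003 toolx_z 0.0004 w 0.202
```

View pics/c1.png

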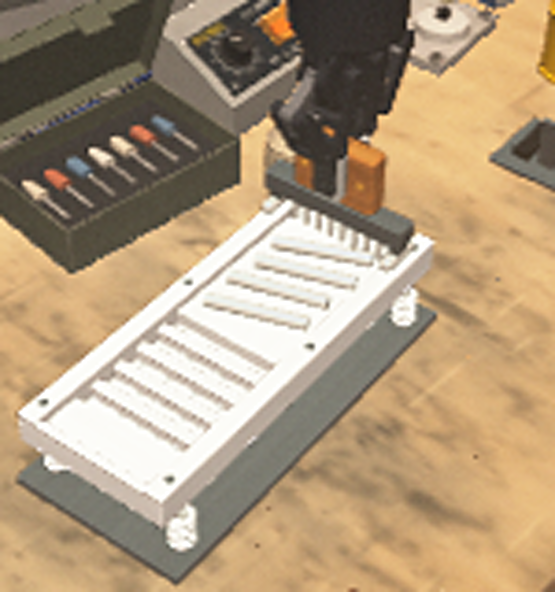

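>>> arm_command([
  {"delta_rot": [0, 0, 0], "xyz": [-0.002, 0.0005, -0.0002], "gripper": 0.01},
  {"delta_rot": [0, 0, 0], "xyz": [-0.002, 0.0005, -0.0001], "gripper": 0.01},
  {"delta_rot": [0, 0, 0], "xyz": [-0.002, 0, 0], "gripper": 0.01},
  {"delta_rot": [0, 0, 0], "xyz": [-0.002, 0, -0.0001], "gripper": 0.01},
  {"delta_rot": [0, 0, 0], "xyz": [-0.002, 0, 0], "gripper": 0.01},
])

```text
time: 9.4
tool_pos: [0.5371, 0.0135, 0.1086]
tcp_rot: [2.347, -2.087, -0.0]
wrist_force: [0.3, -1.1, 3.6]
width: 0.2
```

```bash
python3 p.py
```

```text
t 9.4 tray x -89.0 tray y -0.5 z 108.64 F [ 0.28 -1.08  3.58] T [-0.218 -0.122 -0.015] tooly_z 0.0007 toolx_z 0.0004 w 0.2
```

>>> arm_command([
  {"delta_rot": [0, 0, 0], "xyz": [-0.002, 0, -0.0001], "gripper": 0.01},
  {"delta_rot": [0, 0, 0], "xyz": [-0.002, 0, -0.0001], "gripper": 0.01},
  {"delta_rot": [0, 0, 0], "xyz": [-0.002, 0, 0], "gripper": 0.01},
  {"delta_rot": [0, 0, 0], "xyz": [-0.002, 0, -0.0001], "gripper": 0.01},
  {"delta_rot": [0, 0, 0], "xyz": [-0.002, 0, 0], "gripper": 0.01},
])

```text
time: 9.9
tool_pos: [0.536, 0.0234, 0.1089]
tcp_rot: [2.347, -2.087, -0.0]
wrist_force: [0.3, -0.5, 1.9]
width: 0.204
```

```bash
python3 p.py
```

```text
t 9.9 tray x -79.0 tray y -0.5 z 108.9 F [ 0.26 -0.55  1.93] T [-0.218 -0.06  -0.024] tooly_z 0.0007 toolx_z 0.0004 w 0.204
```

>>> arm_command([
  {"delta_rot": [0, 0, 0], "xyz": [-0.002, 0, 0], "gripper": 0.01},
  {"delta_rot": [0, 0, 0], "xyz": [-0.002, 0, 0], "gripper": 0.01},
  {"delta_rot": [0, 0, 0], "xyz": [-0.002, 0, 0], "gripper": 0.01},
  {"delta_rot": [0, 0, 0], "xyz": [-0.002, 0, 0], "gripper": 0.01},
  {"delta_rot": [0, 0, 0], "xyz": [-0.002, 0, 0], "gripper": 0.01},
])

```text
time: 10.4
tool_pos: [0.5349, 0.0333, 0.109]
tcp_rot: [2.347, -2.087, -0.0]
wrist_force: [-0.9, -1.0, 2.4]
width: 0.205
```

```bash
python3 p.py c2
```

```text
t 10.4 tray x -69.0 tray y -0.5 z 108.97 F [-0.87 -1.02  2.36] T [-0.146 -0.059  0.015] tooly_z 0.0006 toolx_z 0.0004 w 0.205
```

View pics/c2.png

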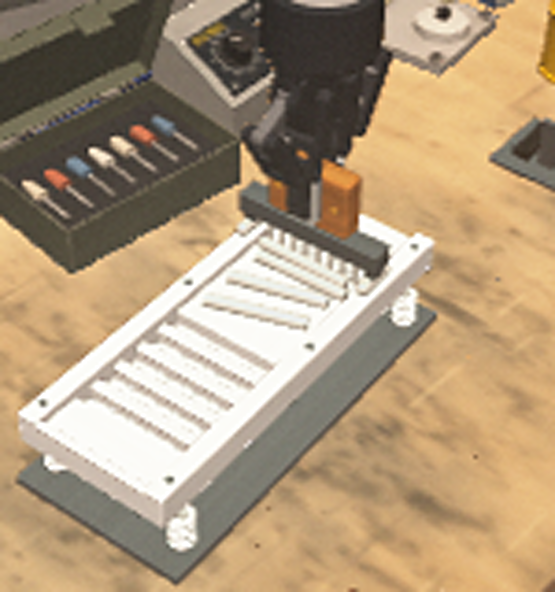

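>>> arm_command([
  {"delta_rot": [0, 0, 0], "xyz": [-0.002, 0, 0], "gripper": 0.01},
  {"delta_rot": [0, 0, 0], "xyz": [-0.002, 0, 0], "gripper": 0.01},
  {"delta_rot": [0, 0, 0], "xyz": [-0.002, 0, -0.0001], "gripper": 0.01},
  {"delta_rot": [0, 0, 0], "xyz": [-0.002, 0, 0], "gripper": 0.01},
  {"delta_rot": [0, 0, 0], "xyz": [-0.002, 0, 0], "gripper": 0.01},
  {"delta_rot": [0, 0, 0], "xyz": [-0.002, 0, 0], "gripper": 0.01},
  {"delta_rot": [0, 0, 0], "xyz": [-0.002, 0, 0], "gripper": 0.01},
])

```text
time: 11.15
tool_pos: [0.5333, 0.0473, 0.1091]
tcp_rot: [2.347, -2.087, 0.0]
wrist_force: [-0.3, -1.3, 2.3]
width: 0.204
```

```bash
python3 p.py
```

```text
t 11.15 tray x -55.0 tray y -0.6 z 109.12 F [-0.31 -1.28  2.35] T [-0.161 -0.045  0.01 ] tooly_z 0.0004 toolx_z 0.0004 w 0.204
```

>>> arm_command([
  {"delta_rot": [0, 0, 0], "xyz": [-0.002, 0, 0], "gripper": 0.01},
  {"delta_rot": [0, 0, 0], "xyz": [-0.002, 0, 0], "gripper": 0.01},
  {"delta_rot": [0, 0, 0], "xyz": [-0.002, 0, -0.0001], "gripper": 0.01},
  {"delta_rot": [0, 0, 0], "xyz": [-0.002, 0, 0], "gripper": 0.01},
  {"delta_rot": [0, 0, 0], "xyz": [-0.002, 0, 0], "gripper": 0.01},
  {"delta_rot": [0, 0, 0], "xyz": [-0.002, 0, 0], "gripper": 0.01},
  {"delta_rot": [0, 0, 0], "xyz": [-0.002, 0, 0], "gripper": 0.01},
])

```text
time: 11.85
tool_pos: [0.5317, 0.0612, 0.1092]
tcp_rot: [2.347, -2.087, 0.0]
wrist_force: [-0.6, -0.6, 1.8]
width: 0.201
```

```bash
python3 p.py c3
```

```text
t 11.85 tray x -41.0 tray y -0.6 z 109.2 F [-0.56 -0.64  1.8 ] T [-0.145 -0.039 -0.069] tooly_z 0.0004 toolx_z 0.0004 w 0.201
```

View pics/c3.png

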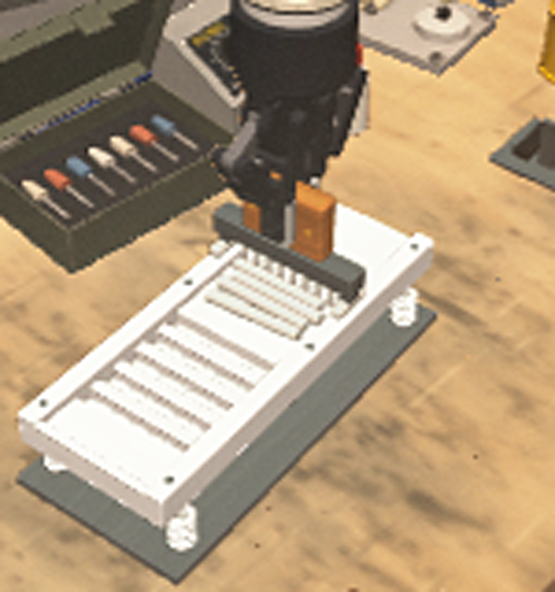

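>>> arm_command([
  {"delta_rot": [0, 0, 0], "xyz": [-0.002, 0, 0], "gripper": 0.01},
  {"delta_rot": [0, 0, 0], "xyz": [-0.002, 0, 0], "gripper": 0.01},
  {"delta_rot": [0, 0, 0], "xyz": [-0.002, 0, 0], "gripper": 0.01},
  {"delta_rot": [0, 0, 0], "xyz": [-0.002, 0, 0], "gripper": 0.01},
  {"delta_rot": [0, 0, 0], "xyz": [-0.002, 0, 0], "gripper": 0.01},
  {"delta_rot": [0, 0, 0], "xyz": [-0.002, 0, 0], "gripper": 0.01},
  {"delta_rot": [0, 0, 0], "xyz": [-0.002, 0, 0], "gripper": 0.01},
])

```text
time: 12.6
tool_pos: [0.5301, 0.0751, 0.1092]
tcp_rot: [2.347, -2.087, 0.0]
wrist_force: [-0.2, -1.8, 2.9]
width: 0.204
```

```bash
python3 p.py
```

```text
t 12.6 tray x -27.0 tray y -0.6 z 109.24 F [-0.23 -1.77  2.87] T [-0.233 -0.074  0.003] tooly_z 0.0004 toolx_z 0.0004 w 0.204
```

>>> arm_command([
  {"delta_rot": [0, 0, 0], "xyz": [-0.0015, 0, -0.0001], "gripper": 0.01},
  {"delta_rot": [0, 0, 0], "xyz": [-0.0015, 0, 0], "gripper": 0.01},
  {"delta_rot": [0, 0, 0], "xyz": [-0.0015, 0, 0], "gripper": 0.01},
  {"delta_rot": [0, 0, 0], "xyz": [-0.0015, 0, 0], "gripper": 0.01},
  {"delta_rot": [0, 0, 0], "xyz": [-0.0015, 0, 0], "gripper": 0.01},
  {"delta_rot": [0, 0, 0], "xyz": [-0.0015, 0, 0], "gripper": 0.01},
  {"delta_rot": [0, 0, 0], "xyz": [-0.0015, 0, 0], "gripper": 0.01},
  {"delta_rot": [0, 0, 0], "xyz": [-0.0015, 0, 0], "gripper": 0.01},
  {"delta_rot": [0, 0, 0], "xyz": [-0.0015, 0, 0], "gripper": 0.01},
  {"delta_rot": [0, 0, 0], "xyz": [-0.0015, 0, 0], "gripper": 0.01},
])

```text
time: 13.6
tool_pos: [0.5283, 0.0899, 0.1093]
tcp_rot: [2.347, -2.087, 0.0]
wrist_force: [0.3, -1.6, 2.1]
width: 0.201
```

```bash
python3 p.py c4
```

```text
t 13.6 tray x -12.0 tray y -0.6 z 109.31 F [ 0.35 -1.62  2.11] T [-0.236 -0.008  0.015] tooly_z 0.0004 toolx_z 0.0004 w 0.201
```

View pics/c4.png

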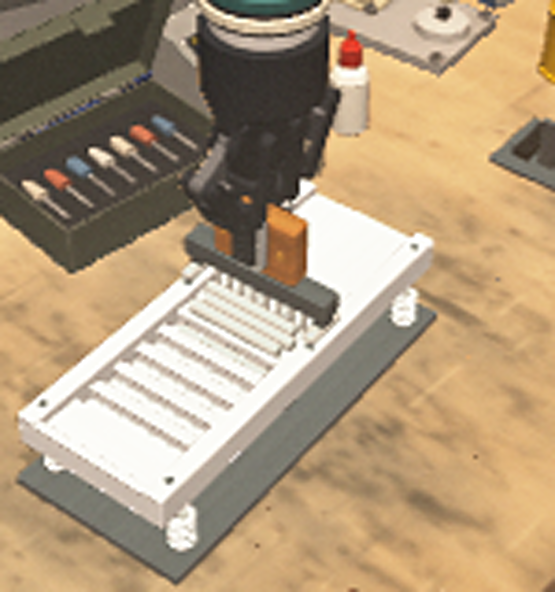

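>>> arm_command([
  {"delta_rot": [0, 0, 0], "xyz": [-0.0015, 0, 0], "gripper": 0.01},
  {"delta_rot": [0, 0, 0], "xyz": [-0.0015, 0, 0], "gripper": 0.01},
  {"delta_rot": [0, 0, 0], "xyz": [-0.0015, 0, 0], "gripper": 0.01},
  {"delta_rot": [0, 0, 0], "xyz": [-0.0015, 0, 0], "gripper": 0.01},
  {"delta_rot": [0, 0, 0], "xyz": [-0.0015, 0, 0], "gripper": 0.01},
  {"delta_rot": [0, 0, 0], "xyz": [-0.0015, 0, 0], "gripper": 0.01},
  {"delta_rot": [0, 0, 0], "xyz": [-0.0015, 0, 0], "gripper": 0.01},
  {"delta_rot": [0, 0, 0], "xyz": [-0.0015, 0, 0], "gripper": 0.01},
  {"delta_rot": [0, 0, 0], "xyz": [-0.0015, 0, 0], "gripper": 0.01},
  {"delta_rot": [0, 0, 0], "xyz": [-0.0015, 0, 0], "gripper": 0.01},
])

```text
time: 14.65
tool_pos: [0.5265, 0.1048, 0.1093]
tcp_rot: [2.347, -2.087, -0.0]
wrist_force: [-0.2, -1.5, 2.3]
width: 0.202
```

```bash
python3 p.py c5
```

```text
t 14.65 tray x 3.0 tray y -0.6 z 109.3 F [-0.2  -1.54  2.35] T [-0.207 -0.075  0.002] tooly_z 0.0004 toolx_z 0.0004 w 0.202
```

View pics/c5.png

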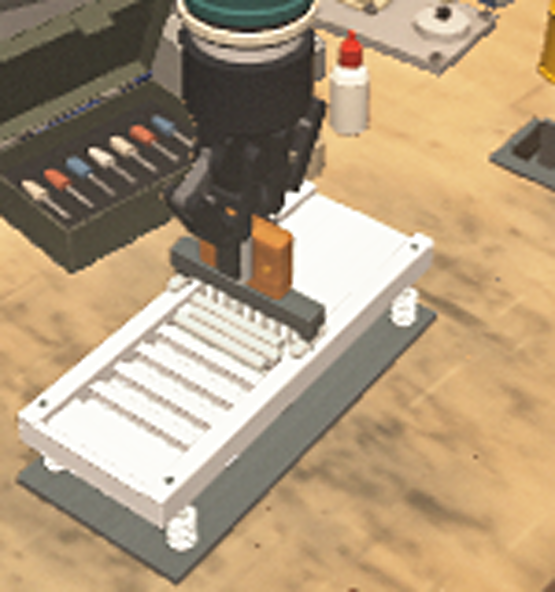

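>>> arm_command([
  {"delta_rot": [0, 0, 0], "xyz": [-0.0015, 0, 0], "gripper": 0.01},
  {"delta_rot": [0, 0, 0], "xyz": [-0.0015, 0, 0], "gripper": 0.01},
  {"delta_rot": [0, 0, 0], "xyz": [-0.0015, 0, 0], "gripper": 0.01},
  {"delta_rot": [0, 0, 0], "xyz": [-0.0015, 0, 0], "gripper": 0.01},
  {"delta_rot": [0, 0, 0], "xyz": [-0.0015, 0, 0], "gripper": 0.01},
  {"delta_rot": [0, 0, 0], "xyz": [-0.0015, 0, 0], "gripper": 0.01},
  {"delta_rot": [0, 0, 0], "xyz": [-0.0015, 0, 0], "gripper": 0.01},
  {"delta_rot": [0, 0, 0], "xyz": [-0.0015, 0, 0], "gripper": 0.01},
  {"delta_rot": [0, 0, 0], "xyz": [-0.0015, 0, 0], "gripper": 0.01},
  {"delta_rot": [0, 0, 0], "xyz": [-0.0015, 0, 0], "gripper": 0.01},
])

```text
time: 15.7
tool_pos: [0.5248, 0.1198, 0.1093]
tcp_rot: [2.347, -2.087, -0.0]
wrist_force: [0.3, -0.3, 3.5]
width: 0.201
```

```bash
python3 p.py c6
```

```text
t 15.7 tray x 18.0 tray y -0.6 z 109.28 F [ 0.29 -0.27  3.49] T [-0.188 -0.086 -0.023] tooly_z 0.0005 toolx_z 0.0003 w 0.201
```

View pics/c6.png

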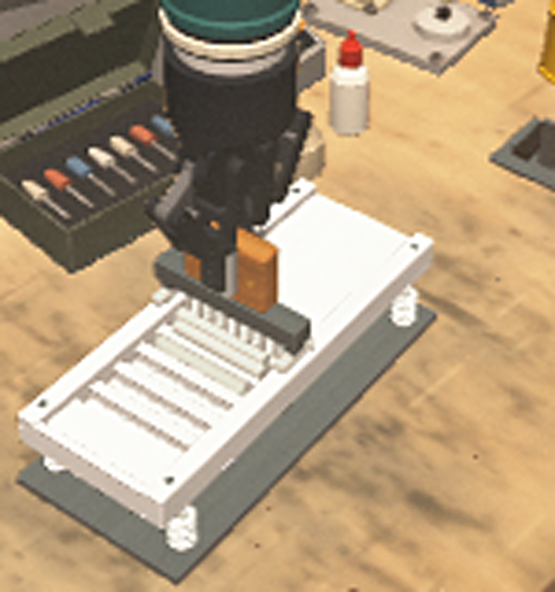

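>>> arm_command([
  {"delta_rot": [0, 0, 0], "xyz": [-0.0015, 0, -0.0001], "gripper": 0.01},
  {"delta_rot": [0, 0, 0], "xyz": [-0.0015, 0, 0], "gripper": 0.01},
  {"delta_rot": [0, 0, 0], "xyz": [-0.0015, 0, 0], "gripper": 0.01},
  {"delta_rot": [0, 0, 0], "xyz": [-0.0015, 0, 0], "gripper": 0.01},
  {"delta_rot": [0, 0, 0], "xyz": [-0.0015, 0, 0], "gripper": 0.01},
  {"delta_rot": [0, 0, 0], "xyz": [-0.0015, 0, 0], "gripper": 0.01},
  {"delta_rot": [0, 0, 0], "xyz": [-0.0015, 0, 0], "gripper": 0.01},
  {"delta_rot": [0, 0, 0], "xyz": [-0.0015, 0, 0], "gripper": 0.01},
  {"delta_rot": [0, 0, 0], "xyz": [-0.0015, 0, 0], "gripper": 0.01},
  {"delta_rot": [0, 0, 0], "xyz": [-0.0015, 0, 0], "gripper": 0.01},
])

```text
time: 16.75
tool_pos: [0.523, 0.1346, 0.1093]
tcp_rot: [2.347, -2.087, -0.0]
wrist_force: [0.1, -0.5, 1.3]
width: 0.201
```

```bash
python3 p.py c7
```

```text
t 16.75 tray x 33.0 tray y -0.5 z 109.32 F [ 0.06 -0.51  1.34] T [-0.14  -0.049 -0.003] tooly_z 0.0006 toolx_z 0.0004 w 0.201
```

View pics/c7.png

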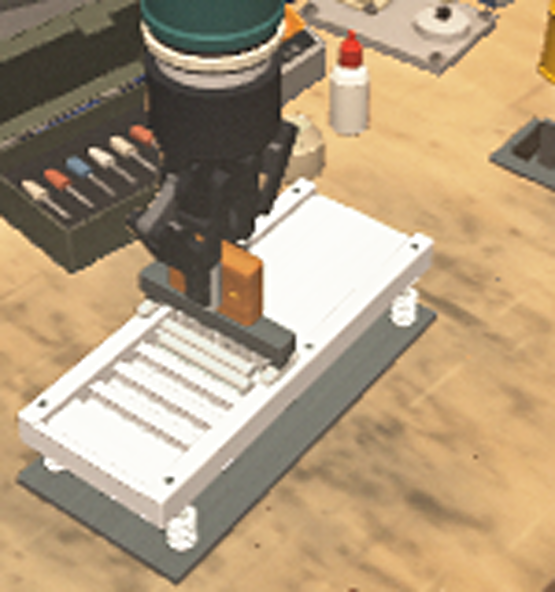

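>>> arm_command([
  {"delta_rot": [0, 0, 0], "xyz": [-0.0015, 0, 0.0001], "gripper": 0.01},
  {"delta_rot": [0, 0, 0], "xyz": [-0.0015, 0, 0], "gripper": 0.01},
  {"delta_rot": [0, 0, 0], "xyz": [-0.0015, 0, 0], "gripper": 0.01},
  {"delta_rot": [0, 0, 0], "xyz": [-0.0015, 0, 0], "gripper": 0.01},
  {"delta_rot": [0, 0, 0], "xyz": [-0.0015, 0, 0], "gripper": 0.01},
  {"delta_rot": [0, 0, 0], "xyz": [-0.0015, 0, 0], "gripper": 0.01},
  {"delta_rot": [0, 0, 0], "xyz": [-0.0015, 0, 0], "gripper": 0.01},
  {"delta_rot": [0, 0, 0], "xyz": [-0.0015, 0, 0], "gripper": 0.01},
  {"delta_rot": [0, 0, 0], "xyz": [-0.0015, 0, 0], "gripper": 0.01},
  {"delta_rot": [0, 0, 0], "xyz": [-0.0015, 0, 0], "gripper": 0.01},
])

```text
time: 17.8
tool_pos: [0.5213, 0.1495, 0.1093]
tcp_rot: [2.347, -2.087, 0.0]
wrist_force: [0.0, -1.0, 2.9]
width: 0.201
```

```bash
python3 p.py c8
```

```text
t 17.8 tray x 47.9 tray y -0.6 z 109.27 F [ 0.01 -0.97  2.86] T [-0.233 -0.096 -0.068] tooly_z 0.0004 toolx_z 0.0004 w 0.201
```

View pics/c8.png

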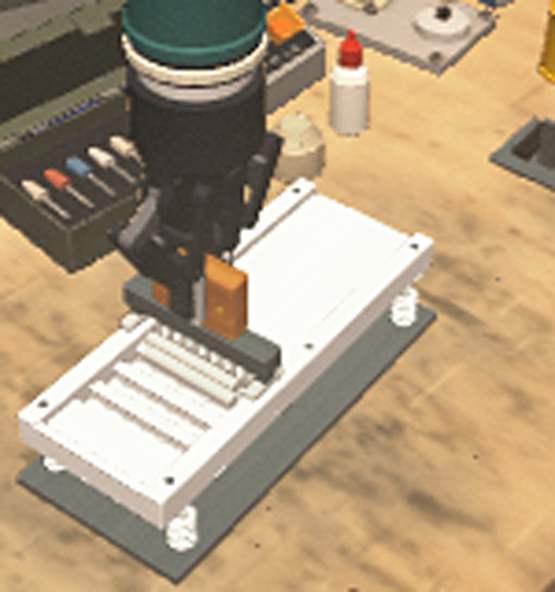

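>>> arm_command([
  {"delta_rot": [0, 0, 0], "xyz": [-0.0015, 0, 0], "gripper": 0.01},
  {"delta_rot": [0, 0, 0], "xyz": [-0.0015, 0, 0], "gripper": 0.01},
  {"delta_rot": [0, 0, 0], "xyz": [-0.0015, 0, 0], "gripper": 0.01},
  {"delta_rot": [0, 0, 0], "xyz": [-0.0015, 0, 0], "gripper": 0.01},
  {"delta_rot": [0, 0, 0], "xyz": [-0.0015, 0, 0], "gripper": 0.01},
  {"delta_rot": [0, 0, 0], "xyz": [-0.0015, 0, 0], "gripper": 0.01},
  {"delta_rot": [0, 0, 0], "xyz": [-0.0015, 0, 0], "gripper": 0.01},
  {"delta_rot": [0, 0, 0], "xyz": [-0.0015, 0, 0], "gripper": 0.01},
  {"delta_rot": [0, 0, 0], "xyz": [-0.0015, 0, 0], "gripper": 0.01},
  {"delta_rot": [0, 0, 0], "xyz": [-0.0015, 0, 0], "gripper": 0.01},
])

```text
time: 18.85
tool_pos: [0.5195, 0.1644, 0.1092]
tcp_rot: [2.347, -2.087, -0.0]
wrist_force: [0.1, -0.7, 2.2]
width: 0.205
```

```bash
python3 p.py c9
```

```text
t 18.85 tray x 62.9 tray y -0.5 z 109.21 F [ 0.13 -0.69  2.16] T [-0.208 -0.01   0.006] tooly_z 0.0006 toolx_z 0.0005 w 0.205
```

View pics/c9.png

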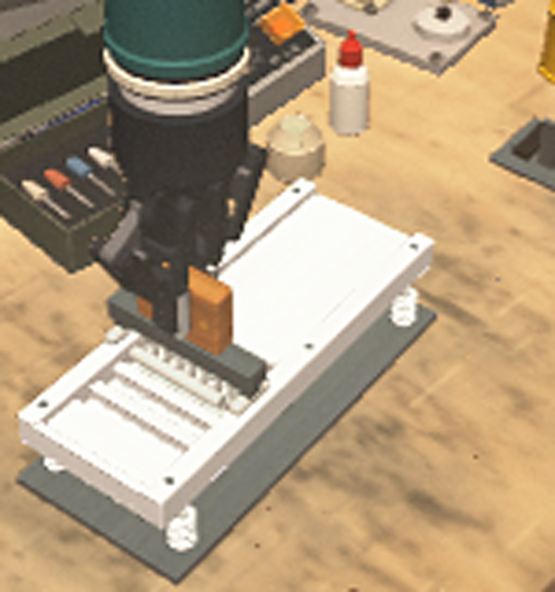

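>>> arm_command([
  {"delta_rot": [0, 0, 0], "xyz": [-0.0015, 0, 0.0001], "gripper": 0.01},
  {"delta_rot": [0, 0, 0], "xyz": [-0.0015, 0, 0], "gripper": 0.01},
  {"delta_rot": [0, 0, 0], "xyz": [-0.0015, 0, 0], "gripper": 0.01},
  {"delta_rot": [0, 0, 0], "xyz": [-0.0015, 0, 0], "gripper": 0.01},
  {"delta_rot": [0, 0, 0], "xyz": [-0.0015, 0, 0], "gripper": 0.01},
  {"delta_rot": [0, 0, 0], "xyz": [-0.0015, 0, 0], "gripper": 0.01},
  {"delta_rot": [0, 0, 0], "xyz": [-0.0015, 0, 0], "gripper": 0.01},
  {"delta_rot": [0, 0, 0], "xyz": [-0.0015, 0, 0], "gripper": 0.01},
  {"delta_rot": [0, 0, 0], "xyz": [-0.0015, 0, 0], "gripper": 0.01},
  {"delta_rot": [0, 0, 0], "xyz": [-0.0015, 0, 0], "gripper": 0.01},
])

```text
time: 19.9
tool_pos: [0.5178, 0.1793, 0.1091]
tcp_rot: [2.347, -2.087, -0.0]
wrist_force: [0.3, -0.5, 1.2]
width: 0.2
```

```bash
python3 p.py c10
```

```text
t 19.9 tray x 78.0 tray y -0.6 z 109.13 F [ 0.25 -0.46  1.25] T [-0.187 -0.062 -0.027] tooly_z 0.0005 toolx_z 0.0004 w 0.2
```

View pics/c10.png

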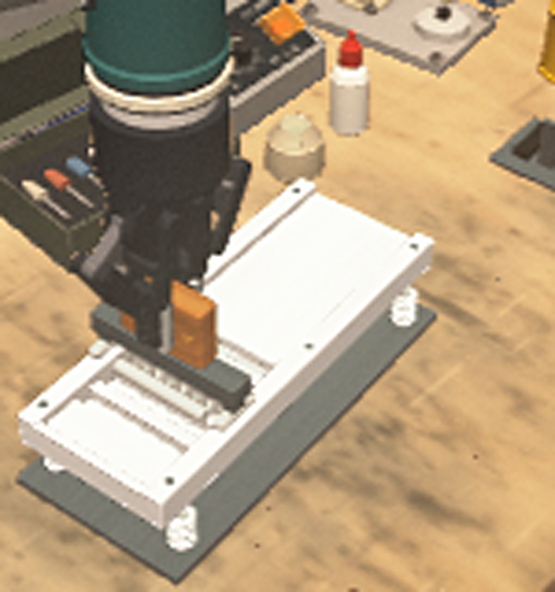

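>>> arm_command([
  {"delta_rot": [0, 0, 0], "xyz": [-0.0015, 0, 0.0001], "gripper": 0.01},
  {"delta_rot": [0, 0, 0], "xyz": [-0.0015, 0, 0.0001], "gripper": 0.01},
  {"delta_rot": [0, 0, 0], "xyz": [-0.0015, 0, 0], "gripper": 0.01},
  {"delta_rot": [0, 0, 0], "xyz": [-0.0015, 0, 0], "gripper": 0.01},
  {"delta_rot": [0, 0, 0], "xyz": [-0.0015, 0, 0], "gripper": 0.01},
  {"delta_rot": [0, 0, 0], "xyz": [-0.0015, 0, 0.0001], "gripper": 0.01},
  {"delta_rot": [0, 0, 0], "xyz": [-0.0015, 0, 0], "gripper": 0.01},
  {"delta_rot": [0, 0, 0], "xyz": [-0.0015, 0, 0], "gripper": 0.01},
  {"delta_rot": [0, 0, 0], "xyz": [-0.0015, 0, 0], "gripper": 0.01},
  {"delta_rot": [0, 0, 0], "xyz": [-0.0015, 0, 0], "gripper": 0.01},
])

```text
time: 20.95
tool_pos: [0.5161, 0.1942, 0.1089]
tcp_rot: [2.347, -2.087, 0.0]
wrist_force: [-0.2, -0.4, 3.0]
width: 0.201
```

```bash
python3 p.py c11
```

```text
t 20.95 tray x 93.0 tray y -0.6 z 108.88 F [-0.24 -0.44  3.03] T [-0.165 -0.1    0.052] tooly_z 0.0004 toolx_z 0.0004 w 0.201
```

View pics/c11.png

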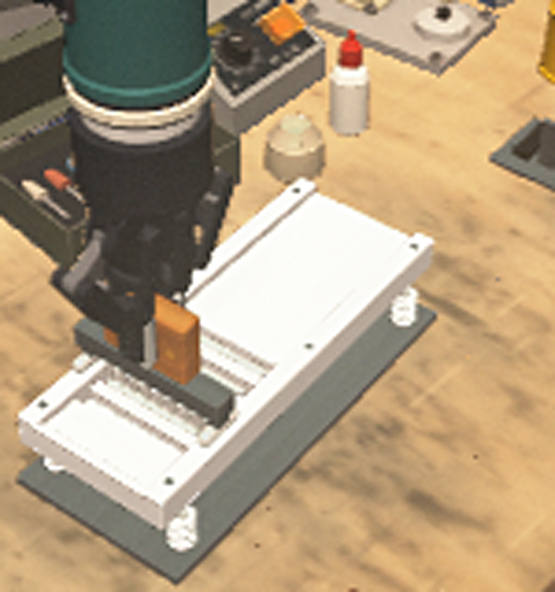

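>>> arm_command([
  {"delta_rot": [0, 0, 0], "xyz": [-0.0015, 0, 0.0001], "gripper": 0.01},
  {"delta_rot": [0, 0, 0], "xyz": [-0.0015, 0, 0], "gripper": 0.01},
  {"delta_rot": [0, 0, 0], "xyz": [-0.0015, 0, 0], "gripper": 0.01},
  {"delta_rot": [0, 0, 0], "xyz": [-0.0015, 0, 0], "gripper": 0.01},
  {"delta_rot": [0, 0, 0], "xyz": [-0.0015, 0, 0.0001], "gripper": 0.01},
  {"delta_rot": [0, 0, 0], "xyz": [-0.0015, 0, 0], "gripper": 0.01},
  {"delta_rot": [0, 0, 0], "xyz": [-0.0015, 0, 0], "gripper": 0.01},
  {"delta_rot": [0, 0, 0], "xyz": [-0.0015, 0, 0], "gripper": 0.01},
  {"delta_rot": [0, 0, 0], "xyz": [-0.0015, 0, 0], "gripper": 0.01},
  {"delta_rot": [0, 0, 0], "xyz": [-0.0015, 0, 0], "gripper": 0.01},
])

```text
time: 22.0
tool_pos: [0.5143, 0.2091, 0.1086]
tcp_rot: [2.347, -2.087, -0.0]
wrist_force: [0.8, -1.0, 4.0]
width: 0.204
```

```bash
python3 p.py
```

```text
t 22.0 tray x 108.0 tray y -0.6 z 108.64 F [ 0.83 -0.96  4.02] T [-0.281 -0.075 -0.032] tooly_z 0.0004 toolx_z 0.0004 w 0.204
```

>>> arm_command([
  {"delta_rot": [0, 0, 0], "xyz": [-0.0015, 0, 0], "gripper": 0.01},
  {"delta_rot": [0, 0, 0], "xyz": [-0.0015, 0, 0], "gripper": 0.01},
  {"delta_rot": [0, 0, 0], "xyz": [-0.0015, 0, 0], "gripper": 0.01},
  {"delta_rot": [0, 0, 0], "xyz": [-0.0015, 0, 0], "gripper": 0.01},
  {"delta_rot": [0, 0, 0], "xyz": [-0.0015, 0, 0], "gripper": 0.01},
  {"delta_rot": [0, 0, 0], "xyz": [-0.0015, 0, 0], "gripper": 0.01},
  {"delta_rot": [0, 0, 0], "xyz": [-0.0015, 0, 0], "gripper": 0.01},
  {"delta_rot": [0, 0, 0], "xyz": [-0.0015, 0, 0], "gripper": 0.01},
  {"delta_rot": [0, 0, 0], "xyz": [0, 0, 0], "gripper": 0.01},
  {"delta_rot": [0, 0, 0], "xyz": [0, 0, 0], "gripper": 0.01},
])

```text
time: 23.0
tool_pos: [0.5129, 0.2212, 0.1087]
tcp_rot: [2.347, -2.088, -0.001]
wrist_force: [-0.2, -0.2, 3.9]
width: 0.201
```

```bash
python3 p.py c12
```

```text
t 23.0 tray x 120.1 tray y -0.6 z 108.65 F [-0.19 -0.18  3.85] T [0.084 0.006 0.034] tooly_z 0.0004 toolx_z -0.0001 w 0.201
```

View pics/c12.png

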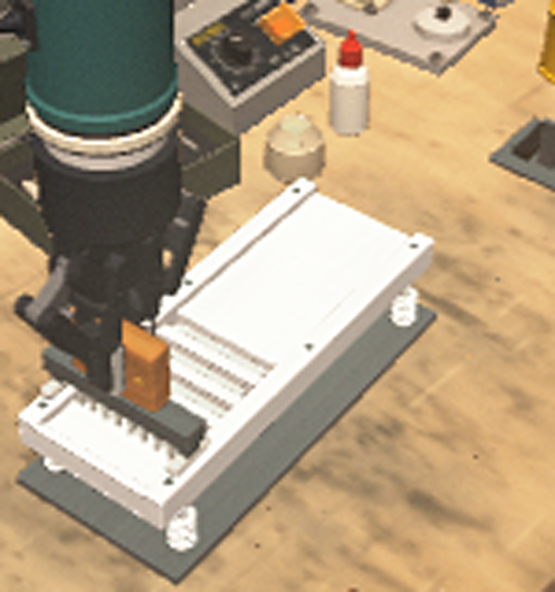

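>>> arm_command([
  {"delta_rot": [0, 0, 0], "xyz": [0, 0, -0.005], "gripper": 0.01},
  {"delta_rot": [0, 0, 0], "xyz": [0, 0, -0.02], "gripper": 0.01},
  {"delta_rot": [0, 0, 0], "xyz": [0, 0, -0.025], "gripper": 0.01},
  {"delta_rot": [0, 0, 0], "xyz": [0, 0, -0.025], "gripper": 0.01},
  {"delta_rot": [0, 0, 0], "xyz": [0, 0, 0], "gripper": 0.01},
])

```text
time: 23.55
tool_pos: [0.515, 0.2217, 0.1871]
tcp_rot: [-2.344, 2.085, -0.004]
wrist_force: [0.9, 0.5, -1.2]
width: 0.203
```

```bash
python3 p.py; python3 - <<'E'
from h import *
c=read_camera('scene');u0,u1,v0,v1=240,340,200,300
cv2.imwrite('pics/d1.png',cv2.resize(c['pixels'][v0:v1,u0:u1],None,fx=6,fy=6,interpolation=cv2.INTER_CUBIC)[:,:,::-1])
E
python3 -c "
from h import *
plan(.4957,-.2473,.185,95.0)"
```

```text
t 23.55 tray x 120.4 tray y -2.8 z 187.08 F [ 0.87  0.52 -1.23] T [ 0.007 -0.015 -0.021] tooly_z -0.0056 toolx_z -0.0012 w 0.203
t 23.6 pos [513.87 221.26 184.9 ] F [ 0.34 -0.54 -1.75] T [ 0.019 -0.015 -0.049] w 0.2049
rot [-0.0025  0.0004  0.0296] dp_world mm [-1.8170e+01 -4.6856e+02  1.0000e-01] in current tool [463.25  72.69  -0.47] in goal tool [ 4.652e+02  5.894e+01 -1.000e-01]
tool x [ 1.166e-01 -9.932e-01 -4.000e-04] y [-0.9932 -0.1166 -0.0026] z [ 2.5e-03  7.0e-04 -1.0e+00] q6 1.816
```

View pics/d1.png

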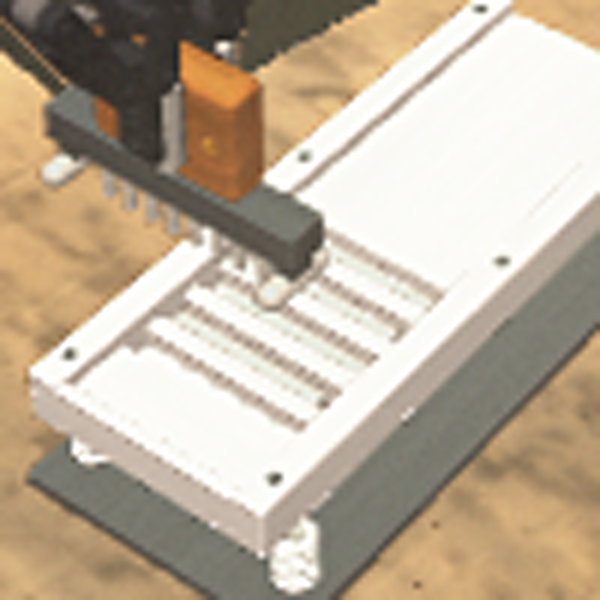

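>>> arm_command([
  {"delta_rot": [0, 0, 0.0296], "xyz": [0.02, 0.0025, 0], "gripper": 0.01},
  {"delta_rot": [0, 0, 0], "xyz": [0.035, 0.0044, 0], "gripper": 0.01},
  {"delta_rot": [0, 0, 0], "xyz": [0.045, 0.0057, 0], "gripper": 0.01},
  {"delta_rot": [0, 0, 0], "xyz": [0.045, 0.0057, 0], "gripper": 0.01},
  {"delta_rot": [0, 0, 0], "xyz": [0.045, 0.0057, 0], "gripper": 0.01},
  {"delta_rot": [0, 0, 0], "xyz": [0.045, 0.0057, 0], "gripper": 0.01},
  {"delta_rot": [0, 0, 0], "xyz": [0.045, 0.0057, 0], "gripper": 0.01},
  {"delta_rot": [0, 0, 0], "xyz": [0.045, 0.0057, 0], "gripper": 0.01},
  {"delta_rot": [0, 0, 0], "xyz": [0.045, 0.0057, 0], "gripper": 0.01},
  {"delta_rot": [0, 0, 0], "xyz": [0.045, 0.0057, 0], "gripper": 0.01},
  {"delta_rot": [0, 0, 0], "xyz": [0.035, 0.0044, 0], "gripper": 0.01},
  {"delta_rot": [0, 0, 0], "xyz": [0.015, 0.002, 0], "gripper": 0.01},
])

```text
time: 24.8
tool_pos: [0.4937, -0.2498, 0.1813]
tcp_rot: [2.312, -2.124, -0.005]
wrist_force: [-0.1, 0.7, -2.1]
width: 0.206
```

>>> arm_command([
  {"delta_rot": [0, 0, 0], "xyz": [0, 0, 0], "gripper": 0.01},
  {"delta_rot": [0, 0, 0], "xyz": [0, 0, 0], "gripper": 0.01},
  {"delta_rot": [0, 0, 0], "xyz": [0, 0, 0], "gripper": 0.01},
])

```text
time: 25.1
tool_pos: [0.4951, -0.2458, 0.183]
tcp_rot: [2.317, -2.121, -0.003]
wrist_force: [0.4, 1.0, -1.9]
width: 0.197
```

```bash
python3 -c "
from h import *
plan(.4961,-.2473,.125,95.0)
S=4
for n,(u0,u1,v0,v1) in {'scene':(240,440,110,290),'top':(205,345,165,260)}.items():
  c=read_camera(n);np.savez('pics/%s_e.npz'%n,**c);cv2.imwrite('pics/%se.png'%n,cv2.resize(c['pixels'][v0:v1,u0:u1],None,fx=3.3 if n=='scene' else 5.5,fy=3.3 if n=='scene' else 5.5,interpolation=cv2.INTER_CUBIC)[:,:,::-1])
"
```

```text
t 25.1 pos [ 495.07 -245.82  182.95] F [ 0.38  1.04 -1.9 ] T [-0.004 -0.007 -0.016] w 0.1974
rot [0.0017 0.0011 0.0013] dp_world mm [  1.03  -1.48 -57.95] in current tool [ 1.63 -0.99 57.95] in goal tool [ 1.57 -0.89 57.95]
tool x [ 0.0885 -0.9961 -0.0011] y [-0.9961 -0.0885  0.0017] z [-0.0018  0.001  -1.    ] q6 0.976
```

View pics/scenee.png

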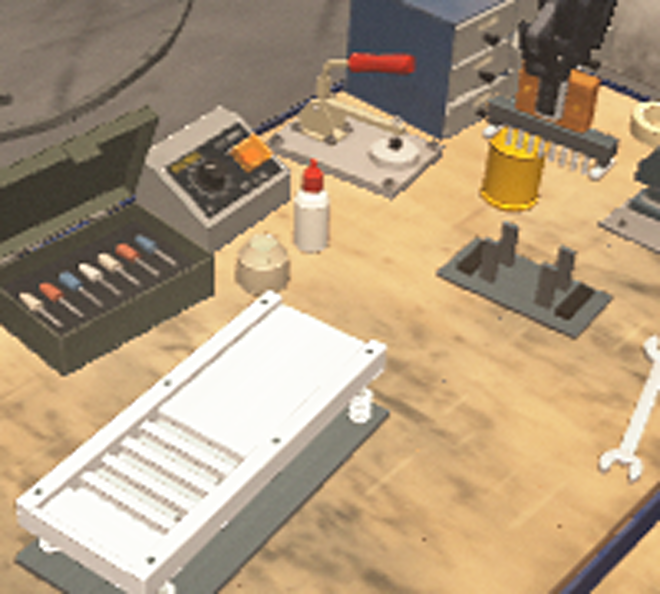

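View pics/tope.png

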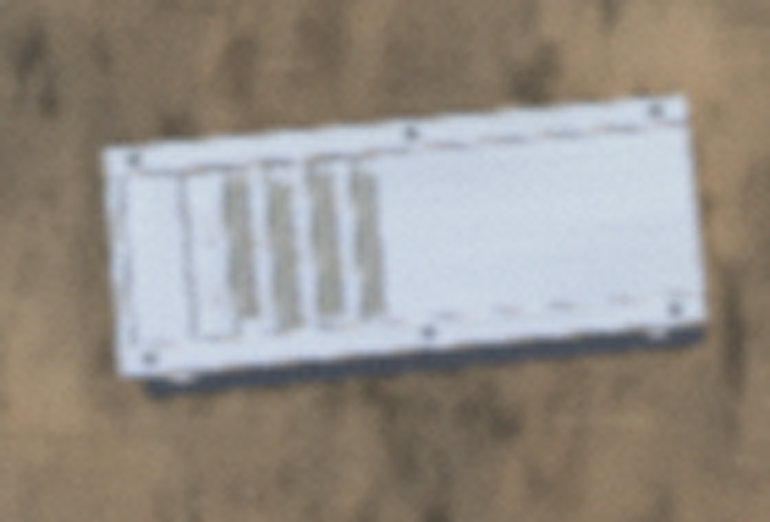

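>>> arm_command([
  {"delta_rot": [0, 0, 0], "xyz": [0.0015, -0.0008, 0.02], "gripper": 0.01},
  {"delta_rot": [0, 0, 0], "xyz": [0, 0, 0.02], "gripper": 0.01},
  {"delta_rot": [0, 0, 0], "xyz": [0, 0, 0.015], "gripper": 0.01},
  {"delta_rot": [0, 0, 0], "xyz": [0, 0, 0.008], "gripper": 0.01},
  {"delta_rot": [0, 0, 0], "xyz": [0, 0, 0], "gripper": 0.01},
  {"delta_rot": [0, 0, 0], "xyz": [0, 0, 0], "gripper": 0.01},
  {"delta_rot": [0, 0, 0], "xyz": [0, 0, 0], "gripper": 0.01},
  {"delta_rot": [0, 0, 0], "xyz": [0, 0, 0], "gripper": 0.01},
  {"delta_rot": [0, 0, 0], "xyz": [0, 0, 0], "gripper": 0.01},
])

```text
time: 26.1
tool_pos: [0.4968, -0.2492, 0.1216]
tcp_rot: [2.316, -2.122, 0.002]
wrist_force: [0.5, -0.2, -1.5]
width: 0.201
```

```bash
python3 -c "
from h import *
plan(.4961,-.2473,.055,95.0)
c=read_camera('scene');cv2.imwrite('pics/f1.png',cv2.resize(c['pixels'][130:240,350:450],None,fx=5.4,fy=5.4,interpolation=cv2.INTER_CUBIC)[:,:,::-1])
plan(.4961,-.2473,.055,95.0)
"
```

```text
t 26.1 pos [ 496.79 -249.24  121.64] F [ 0.46 -0.18 -1.53] T [ 0.024 -0.011 -0.059] w 0.201
rot [-0.0007 -0.0012  0.    ] dp_world mm [ -0.69   1.94 -66.64] in current tool [-2.07  0.57 66.63] in goal tool [-1.99  0.52 66.64]
tool x [ 0.0872 -0.9962  0.0012] y [-9.962e-01 -8.720e-02 -7.000e-04] z [ 8.0e-04 -1.1e-03 -1.0e+00] q6 0.974
t 26.15 pos [ 496.65 -249.16  121.45] F [ 0.16 -0.15 -1.35] T [-0.038  0.021  0.059] w 0.1954
rot [-0.0004 -0.001   0.    ] dp_world mm [ -0.55   1.86 -66.45] in current tool [-1.97  0.42 66.45] in goal tool [-1.9   0.39 66.45]
tool x [ 0.0872 -0.9962  0.001 ] y [-9.962e-01 -8.720e-02 -4.000e-04] z [ 5.e-04 -1.e-03 -1.e+00] q6 0.974
```

View pics/f1.png

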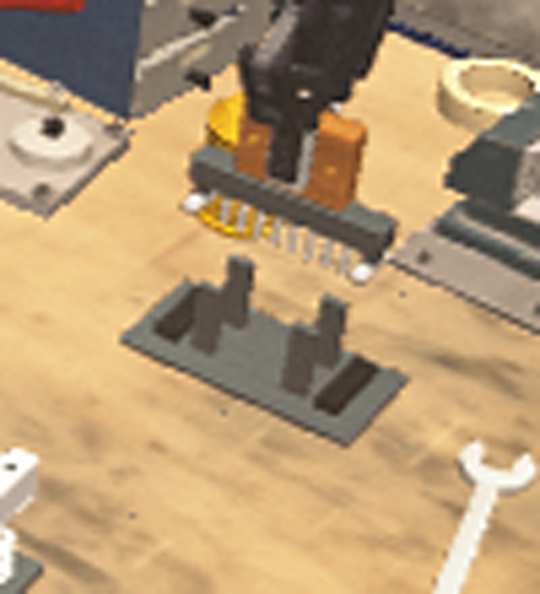

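>>> arm_command([
  {"delta_rot": [0, 0, 0], "xyz": [-0.0019, 0.0004, 0.01], "gripper": 0.01},
  {"delta_rot": [0, 0, 0], "xyz": [0, 0, 0.015], "gripper": 0.01},
  {"delta_rot": [0, 0, 0], "xyz": [0, 0, 0.01], "gripper": 0.01},
  {"delta_rot": [0, 0, 0], "xyz": [0, 0, 0.004], "gripper": 0.01},
  {"delta_rot": [0, 0, 0], "xyz": [0, 0, 0], "gripper": 0.01},
  {"delta_rot": [0, 0, 0], "xyz": [0, 0, 0], "gripper": 0.01},
  {"delta_rot": [0, 0, 0], "xyz": [0, 0, 0], "gripper": 0.01},
  {"delta_rot": [0, 0, 0], "xyz": [0, 0, 0], "gripper": 0.01},
])

```text
time: 26.95
tool_pos: [0.4963, -0.2474, 0.0825]
tcp_rot: [2.316, -2.122, 0.002]
wrist_force: [0.4, -0.4, -1.6]
width: 0.201
```

```bash
python3 -c "
from h import *
plan(.4961,-.2473,.055,95.0)
c=read_camera('scene');cv2.imwrite('pics/f2.png',cv2.resize(c['pixels'][130:240,350:450],None,fx=5.4,fy=5.4,interpolation=cv2.INTER_CUBIC)[:,:,::-1])
"
```

```text
t 26.95 pos [ 496.29 -247.36   82.53] F [ 0.38 -0.45 -1.63] T [ 0.046  0.055 -0.015] w 0.2005
rot [-0.0007 -0.0011  0.0001] dp_world mm [ -0.19   0.06 -27.53] in current tool [-0.11  0.2  27.53] in goal tool [-0.08  0.18 27.53]
tool x [ 0.0872 -0.9962  0.0011] y [-9.962e-01 -8.720e-02 -7.000e-04] z [ 8.0e-04 -1.1e-03 -1.0e+00] q6 0.977
```

View pics/f2.png

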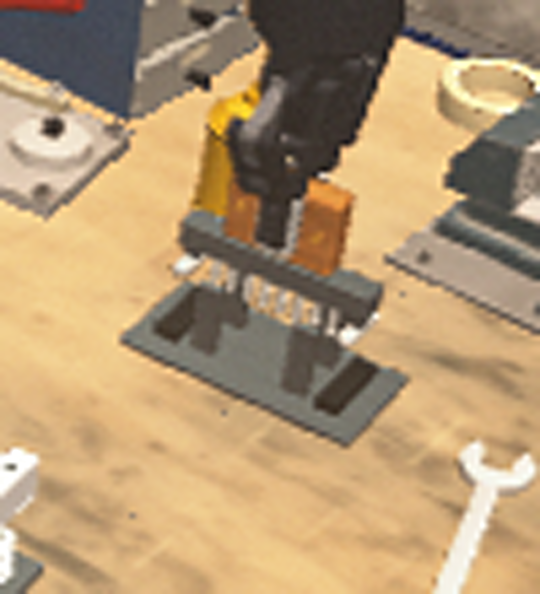

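Aligned to 0.2 mm; going down between the posts.

>>> arm_command([
  {"delta_rot": [0, 0, 0], "xyz": [0, 0, 0.004], "gripper": 0.01},
  {"delta_rot": [0, 0, 0], "xyz": [0, 0, 0.004], "gripper": 0.01},
  {"delta_rot": [0, 0, 0], "xyz": [0, 0, 0.004], "gripper": 0.01},
  {"delta_rot": [0, 0, 0], "xyz": [0, 0, 0.003], "gripper": 0.01},
  {"delta_rot": [0, 0, 0], "xyz": [0, 0, 0], "gripper": 0.01},
])

```text
time: 27.5
tool_pos: [0.4952, -0.2467, 0.066]
tcp_rot: [2.316, -2.122, -0.002]
wrist_force: [-0.1, 0.6, -1.0]
width: 0.202
```

>>> arm_command([
  {"delta_rot": [0, 0, 0], "xyz": [0, 0, 0.004], "gripper": 0.01},
  {"delta_rot": [0, 0, 0], "xyz": [0, 0, 0.004], "gripper": 0.01},
  {"delta_rot": [0, 0, 0], "xyz": [0, 0, 0.002], "gripper": 0.01},
  {"delta_rot": [0, 0, 0], "xyz": [0, 0, 0], "gripper": 0.01},
])

```text
time: 27.9
tool_pos: [0.4954, -0.2469, 0.0563]
tcp_rot: [2.316, -2.122, -0.002]
wrist_force: [1.1, 0.1, -2.0]
width: 0.205
```

>>> arm_command([
  {"delta_rot": [0, 0, 0], "xyz": [0, 0, 0.001], "gripper": 0.01},
  {"delta_rot": [0, 0, 0], "xyz": [0, 0, 0.0005], "gripper": 0.01},
  {"delta_rot": [0, 0, 0], "xyz": [0, 0, 0], "gripper": 0.01},
])

```text
time: 28.2
tool_pos: [0.4958, -0.2471, 0.0554]
tcp_rot: [2.316, -2.122, 0.0]
wrist_force: [-0.4, -0.6, -1.5]
width: 0.201
```

>>> arm_command([
  {"delta_rot": [0, 0, 0], "xyz": [0, 0, 0.0005], "gripper": 0.01},
  {"delta_rot": [0, 0, 0], "xyz": [0, 0, 0.0003], "gripper": 0.01},
  {"delta_rot": [0, 0, 0], "xyz": [0, 0, 0], "gripper": 0.01},
])

```text
time: 28.5
tool_pos: [0.4957, -0.2471, 0.0545]
tcp_rot: [2.316, -2.122, -0.0]
wrist_force: [-0.0, -0.6, -0.8]
width: 0.203
```

>>> arm_command([
  {"delta_rot": [0, 0, 0], "xyz": [0, 0, 0.0005], "gripper": 0.01},
  {"delta_rot": [0, 0, 0], "xyz": [0, 0, 0.0003], "gripper": 0.01},
  {"delta_rot": [0, 0, 0], "xyz": [0, 0, 0], "gripper": 0.01},
  {"delta_rot": [0, 0, 0], "xyz": [0, 0, 0], "gripper": 0.01},
])

```text
time: 28.9
tool_pos: [0.4958, -0.2471, 0.0539]
tcp_rot: [2.316, -2.122, 0.0]
wrist_force: [0.2, -0.2, -0.6]
width: 0.201
```

```bash
python3 -c "
from h import *
plan(.4961,-.2473,.055,95.0)
c=read_camera('scene');cv2.imwrite('pics/f3.png',cv2.resize(c['pixels'][130:240,350:450],None,fx=5.4,fy=5.4,interpolation=cv2.INTER_CUBIC)[:,:,::-1])
"
```

```text
t 28.9 pos [ 495.83 -247.13   53.89] F [ 0.23 -0.2  -0.64] T [-0.004  0.001  0.013] w 0.2014
rot [ 0.0003 -0.0005  0.0002] dp_world mm [ 0.27 -0.17  1.11] in current tool [ 0.19 -0.25 -1.11] in goal tool [ 0.19 -0.25 -1.11]
tool x [ 8.730e-02 -9.962e-01  5.000e-04] y [-9.962e-01 -8.730e-02  3.000e-04] z [-2.e-04 -6.e-04 -1.e+00] q6 0.977
```

View pics/f3.png

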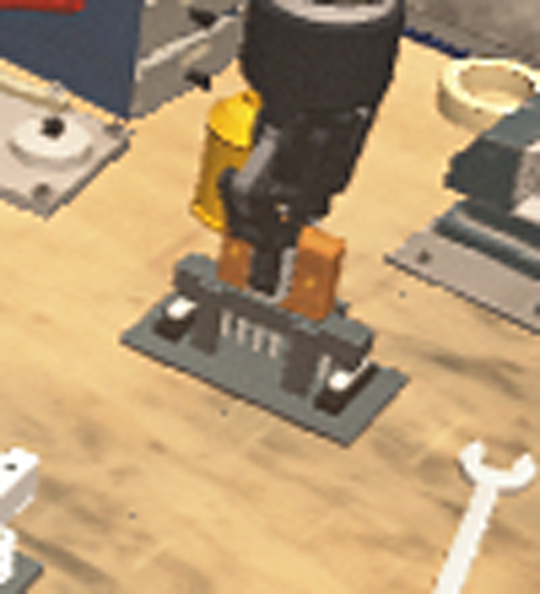

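>>> arm_command([
  {"delta_rot": [0, 0, 0], "xyz": [0, 0, 0.0004], "gripper": 0.01},
  {"delta_rot": [0, 0, 0], "xyz": [0, 0, 0], "gripper": 0.01},
  {"delta_rot": [0, 0, 0], "xyz": [0, 0, 0], "gripper": 0.025},
  {"delta_rot": [0, 0, 0], "xyz": [0, 0, 0], "gripper": 0.04},
  {"delta_rot": [0, 0, 0], "xyz": [0, 0, 0], "gripper": 0.0854},
  {"delta_rot": [0, 0, 0], "xyz": [0, 0, 0], "gripper": 0.0854},
  {"delta_rot": [0, 0, 0], "xyz": [0, 0, 0], "gripper": 0.0854},
  {"delta_rot": [0, 0, 0], "xyz": [0, 0, 0], "gripper": 0.0854},
  {"delta_rot": [0, 0, 0], "xyz": [0, 0, 0], "gripper": 0.0854},
])

```text
time: 29.85
tool_pos: [0.4958, -0.2471, 0.0533]
tcp_rot: [2.316, -2.122, 0.0]
wrist_force: [0.7, 0.7, 0.2]
width: 0.996
```

>>> arm_command([
  {"delta_rot": [0, 0, 0], "xyz": [0, 0, -0.005], "gripper": 0.0854},
  {"delta_rot": [0, 0, 0], "xyz": [0, 0, -0.02], "gripper": 0.0854},
  {"delta_rot": [0, 0, 0], "xyz": [0, 0, -0.04], "gripper": 0.0854},
  {"delta_rot": [0, 0, 0], "xyz": [0, 0, -0.04], "gripper": 0.0854},
  {"delta_rot": [0, 0, 0], "xyz": [0, 0, -0.04], "gripper": 0.0854},
  {"delta_rot": [0, 0, 0], "xyz": [0, 0, -0.03], "gripper": 0.0854},
])

```text
time: 30.45
tool_pos: [0.4966, -0.2474, 0.232]
tcp_rot: [-2.316, 2.122, -0.006]
wrist_force: [0.3, -0.4, 0.5]
width: 0.999
```

>>> arm_command([
  {"delta_rot": [0, 0, 0], "xyz": [0, 0.04, 0], "gripper": 0.0854},
  {"delta_rot": [0, 0, 0], "xyz": [0, 0.03, 0], "gripper": 0.0854},
  {"delta_rot": [0, 0, 0], "xyz": [0, 0.02, 0], "gripper": 0.0854},
  {"delta_rot": [0, 0, 0], "xyz": [0, 0, 0], "gripper": 0.0854},
  {"delta_rot": [0, 0, 0], "xyz": [0, 0, 0], "gripper": 0.0854},
])

```text
time: 30.95
tool_pos: [0.4064, -0.255, 0.229]
tcp_rot: [2.315, -2.123, 0.002]
wrist_force: [0.2, -0.4, 0.0]
width: 1.0
```

```bash
python3 -c "
from h import *
plan(.4961,-.2473,.055,95.0)
for n,(u0,u1,v0,v1) in {'scene':(240,440,110,290),'top':(205,440,165,260)}.items():
  c=read_camera(n);np.savez('pics/%s_g.npz'%n,**c);cv2.imwrite('pics/%sg.png'%n,cv2.resize(c['pixels'][v0:v1,u0:u1],None,fx=3.3,fy=3.3,interpolation=cv2.INTER_CUBIC)[:,:,::-1])
"
```

```text
t 30.95 pos [ 406.42 -255.02  228.99] F [ 0.16 -0.37  0.05] T [0.034 0.002 0.004] w 1.0003
rot [-0.001  -0.0012 -0.0007] dp_world mm [  89.68    7.72 -173.99] in current tool [-1.5000e-01 -8.9830e+01  1.7408e+02] in goal tool [ 1.2000e-01 -9.0010e+01  1.7399e+02]
tool x [ 0.0864 -0.9963  0.0012] y [-0.9963 -0.0864 -0.001 ] z [ 0.0011 -0.0011 -1.    ] q6 0.872
```

View pics/sceneg.png

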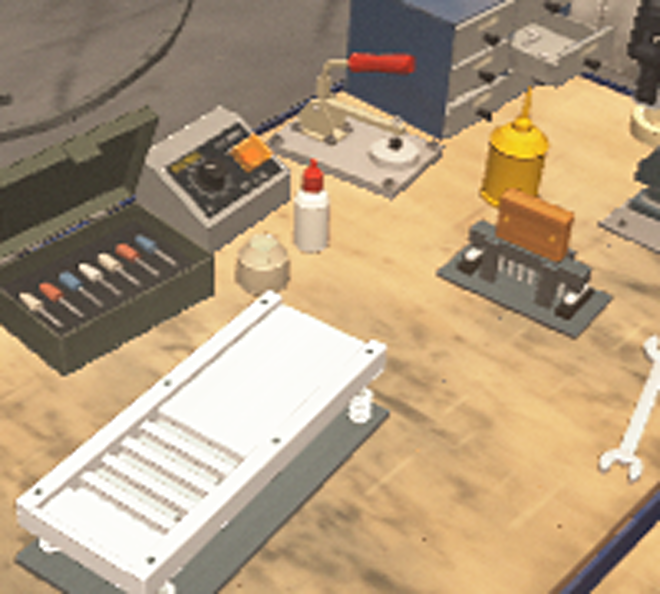

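View pics/topg.png

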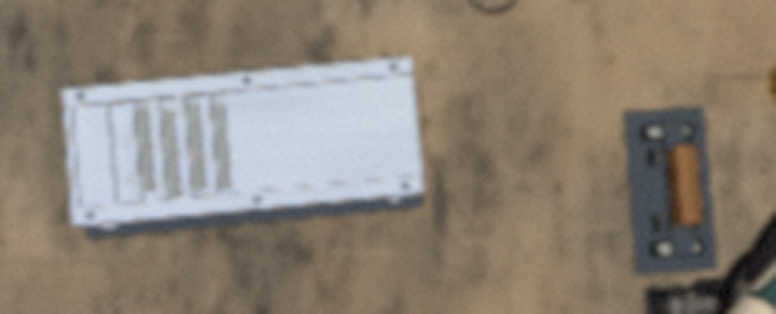

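```bash
python3 - <<'E'
from h import *
c=dict(np.load("pics/top_e.npz"));a=np.radians(96.7)
S=6;u0,u1,v0,v1=225,285,180,240
s=cv2.resize(c["pixels"][v0:v1,u0:u1],None,fx=S,fy=S,interpolation=cv2.INTER_CUBIC).astype(int)
# bars are greyish/warm vs bluish aluminium
ym,xm=np.mgrid[0:s.shape[0],0:s.shape[1]]
P=ray(c,np.stack([(xm.ravel()+.5)/S-.5+u0,(ym.ravel()+.5)/S-.5+v0],-1),.055)[:,:2]-[.5263,.1018]
tx=(P@[np.cos(a),np.sin(a)]*1000).reshape(xm.shape);ty=(P@[-np.sin(a),np.cos(a)]*1000).reshape(xm.shape)
m=((s[...,2]-s[...,0]<8)&(abs(ty)<41)&(tx>10)&(tx<125)).astype(np.uint8)
m=cv2.morphologyEx(m,cv2.MORPH_OPEN,np.ones((7,7)))
n,l,st,ce=cv2.connectedComponentsWithStats(m)
for i in range(1,n):
    if st[i,4]<800: continue
    k=l==i;q=np.stack([tx[k],ty[k]],1);r=cv2.minAreaRect(q.astype(np.float32));w,v=np.linalg.eigh(np.cov(q.T));d=v[:,1]
    print("bar",np.round(q.mean(0),1),"size",np.round(r[1],1),"off deg",round(np.degrees(np.arctan2(d[0],d[1]))%180,1))
c=dict(np.load("pics/top_g.npz"));s=cv2.resize(c["pixels"][185:260,385:435],None,fx=S,fy=S,interpolation=cv2.INTER_CUBIC)
h=cv2.inRange(cv2.cvtColor(s,cv2.COLOR_RGB2HSV),(5,110,90),(20,255,255));cs,_=cv2.findContours(h,0,1)
k=max(cs,key=cv2.contourArea)[:,0].astype(float);print(cv2.minAreaRect((ray(c,(k+.5)/S-.5+[385,185],.092)[:,:2]*1000).astype(np.float32)))
E
```

```text
bar [48.4 -0.6] size [67.8 11.6] off deg 0.3
bar [90.1 -2.6] size [11.7 67.7] off deg 179.3
bar [27.9  1.2] size [ 9.  65.7] off deg 179.3
bar [69.4  3.3] size [11.5 68.7] off deg 179.8
((495.5928955078125, -247.3572235107422), (63.669410705566406, 19.430017471313477), 4.383763790130615)
```

All four bars lie parallel in grooves 1 to 4, and the rake is back within 1 mm of where it stood. I'm handing the job in.

```bash
python3 -c "
from workcell import bot
print(bot.finish_job()); print(bot.read_state()['time'])"
```

```text
the job is handed in; nothing more can be done
None
the job is handed in; nothing more can be done
```

I combed the four bars into grooves of their own, stood the rake back in its stand, and handed the job in at about 31 s of the 72 s allowed. No verdict is reported, so the results below are my own measurements.

- **Combing:** I took the rake by its grip, felt the rails at the bare end, and combed from tray x = -119 to +120 mm. The contact force, worked out from the wrist reading less the rake's weight, was 2.8 to 6.3 N at every check. Those checks came every 10 to 15 mm, so I did not see the force between them.
- **Bars:** The top camera puts the centres at tray x of about 28, 48, 69 and 90 mm, which are grooves 1 to 4. All have |y| of 3.3 mm or less and lie within 1° of parallel. These x values sit about 2 mm past the groove centres, which fits the camera's 2 mm calibration. I did not measure the bars' heights directly.
- **Rake:** Its grip is within 1 mm of where it was at the start and its yaw within 0.5°, and it looks upright. The gripper was open and clear, and the wrist force was back to about zero.
- **Other things on the bench:** They look unmoved in the final pictures, though I did not measure them.
- **One fault, corrected:** At first touch only one shoe was bearing, because the rake was rolled about 0.003 rad. I levelled it before starting to comb.

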